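# Hang a loaded parts bin on the louvered rack

### The job

Put the finned aluminium heat sink into the blue parts bin, then hang the bin on the top rail of the louvered rack in the empty place marked by the blue tag: lift the bin's rear lip over the rail, lower it until the lip catches fully, and let go with the heat sink still inside. Tilt the tool so as not to touch the lamp bar above the rack, keep the bin upright, and leave the other things on the bench where they are.

Things in the scene. Friction and masses are not known exactly. Their poses are not given: they have to be found in the camera images.
- bin: Loose blue open-topped bin, 110 mm long (own x), 58 wide (y), walls and floor 3 thick, 100-210 g. Sides 58 mm high from x -23 to +55, 32 high in front of that. Origin: underside centre; +x points to the back wall (outer face x = 55), z up. Starts upright on the bench. Grip it across the 58 mm width near x = -5, z = 38. A lip behind the back wall: see bin_lip. Hung, it sags nose-down up to 0.1 rad.
- bin_lip (a point): Middle of the gap under the bin's lip: bin x = 59, y = 0, z = 60 mm; axes as the bin. The lip is as wide as the bin: a 3 mm bridge (underside z = 60) from the back wall to x = 66 and a turned-down tab, x = 63 to 66, lower edge z = 47. So the gap is 8 mm, open below. When hung, the rail's top edge is at this point.
- sink: Loose finned aluminium heat sink, 30 mm (own x, along the fins) by 24 mm (own y) by 24 mm high, 40-65 g, starts fins up on the bench. Origin: centre of its underside.
- rack: Fixed grey louvered rack, 410 mm wide. Origin on the bench under the panel's front face, mid-width; -x is its front, z up. Panel top z = 150 mm. Top rail: upright tongue 3 mm thick, x -13 to -10, y -190 to 190, top edge z = 135; the 10 mm slot between it and the panel is 21 deep. Lower louvers in the same plane (tops z = 92, 55). Places at y = -120, 0, 120. End posts y = +-205, up to z = 302.
- bay (a point): The empty hanging place: point on the top edge of the top rail, middle of its thickness (rack x = -11.5 mm, z = 135 mm), in line with the blue tag; axes as the rack (x points into the panel).
- tag: Fixed blue tag, 34 mm wide, on the panel's top edge (z up to 161 mm) at the empty place. Origin on the bench below the panel's front face in line with that place; axes as the rack.
- lamp: Fixed aluminium lamp bar of the rack, not to be touched. Origin and axes equal the rack's; the bar lies along y (390 mm), from x = -90 to -50 mm and z = 266 to 288 mm, above the hanging bins; its end arms at y = +-205 mm run from the posts to x = -100 mm at z = 284 to 296 mm.
- grey_bin: Grey bin with stock, fixed on the rail in another place; same size and shape as the blue bin. Origin on the bench below the panel's front face in line with it; it reaches from x = -126 mm to -5 mm, 29 mm to each side, z = 75 to 138 mm; axes as the rack.
- red_bin: Red bin with stock, fixed on the rail in the remaining place; as the grey bin.
- meter: Bystander: loose black multimeter 150 x 78 x 36 mm. Origin: underside centre.
- driver: Bystander: loose screwdriver 170 mm long with green handle, lying down.
- flux: Bystander: loose small jar, 44 mm diameter, 50 mm high. Origin: underside centre.
- cleaner: Bystander: loose round pot with a brass ball, 76 mm diameter, 62 mm high. Origin: underside centre.
- relay: Bystander: loose black relay 28 x 20 x 27 mm. Origin: underside centre.
- board: Bystander: loose green circuit board 90 x 70 mm, parts up to 16 mm high. Origin: underside centre.

How it is judged:
By the outcome, as a careful person would: the job done as asked, in the order asked, and still so for the second after the job is handed in, with the robot touching nothing.
It also fails if it takes over 58 s, if anything falls off the work surface, if the arm or the gripper's body presses on something with over 40 N, if the wrist force passes 120 N, or if a joint passes its speed limit or range.

### The arm

A 6-joint arm with a two-finger parallel gripper is mounted at the origin on the work surface. World frame = base frame: x ahead of the robot, y to its left, z up, the work surface at z = 0. Lengths are in m, angles in rad, forces in N, time in s.
With the tool pointing down it reaches from about 0.2 to 0.875 m from the base axis. Payload 3.4 kg.
Tool frame: the origin (TCP) lies on the mounting face of the last link; the fingertips stand 199 mm ahead of it and the grasp point (between the pads) lies 180 mm ahead of it; y points along the fingers, z is the direction in which the jaws open and shut, and the axes are right-handed (so a half turn about y gives the same grasp; the last joint's range is limited). The gripper opens to 94 mm and grips with 3 to 60 N. Pads are 16 mm wide; open, the fingers measure 119 mm over their backs; the gripper's body (75 mm by 177 mm) begins 78 mm behind the grasp point.
Start: joints at [-0.121, 0.276, 1.505, -0, 1.361, -0.121], TCP at [0.575, -0, 0.405] pointing down, gripper open.
Joint ranges: [-2.89, 2.89], [-0.75, 2.08], [0.22, 2.7], [-1.18, 4.32], [0.11, 2.71], [-2.7, 2.7]. Speed limits (rad/s): [2.57, 2.57, 3.14, 3.14, 3.14, 3.14].

### API

Orientations are given as a unit quaternion [w, x, y, z].
In Python, from cell import r, imaging, job gives the robot as it stands.
- The arm moves only by the tool jog_arm, never from a script. Its argument "deltas" is a list of rows, each a list of 5 numbers: the shift along the tool's x, y, z in m, then the turn about the tool's y in rad, then the closure, from 0 (fully open) to 1 (shut). In form: [[dx, dy, dz, turn, gripper], ...]. A call has exactly 5 rows; each row is the pose to reach, as a shift and turn from the pose commanded when the call began, along the tool's axes at that moment; what a row does not reach only later rows make up. A row lasts 1/10 s, in which the tool goes at most 50 mm and 8.59 degrees, less where a joint would pass 70% of its speed; a pose out of reach is approached as far as the arm can. A call with a gripper value outside its range is refused whole. The fingers move at their own pace and stop on an object; the grip force is fixed at half the most. Time passes only in rows, so rows that repeat a pose let the fingers close, or fill a call up. It gives the time, the measured TCP pose, the force and the opening at its end, in the units of the state.
- r.read_state(): the state, without advancing time (a new reading comes with each control period).
- imaging.camera(name): name is "scene" or "side" or "wrist"; returns the picture (400x640x3 uint8, red, green, blue); there is no depth.
- imaging.calibration(name): a dict with "fx", "fy", "cx", "cy" (pixels), "world_from_camera" (4x4, takes a point from camera to world coordinates). Camera axes: x right, y down, z forward; pixel columns grow to the right and rows downward; lengths in m; the calibration is good to about 2 mm. A picture is of the moment at which its call begins: read the wrist's pose just before it. calibration takes no time and is no camera call; for the wrist camera it gives the pose at the moment of the call.
- job.finish_job(): hands the job in, once; it reports no verdict.
The state is a dict: "t": time; "q": joint angles; "qd": joint speeds; "joint_efforts": joint torques, N m; "tcp_pos": TCP position; "tcp_rot": TCP orientation; "contact_force": force on the tool from outside, world axes, zero at the start; "ft_torque": the same for the moment, N m; "grip_width": finger opening in m.
Only numpy, scipy, OpenCV 4.12 (cv2) and the standard library are available. Lean on these libraries where they do the work, as an engineer would, in place of code of your own. Each camera call takes 0.05 s, during which the arm holds its last target.

## Working session

There is one attempt and no reset: what is moved stays moved. The work goes in short steps, Python scripts to look and compute and a tool call to move; the robot and the scene stay as the last step left them, time stands still between calls to the robot, and variables do not carry over. Pictures are saved under pics/ and viewed, and the job is handed in when it is done.

Besides the shell and the picture viewer there is one more tool, called after ">>>" as name(argument=value, ...), one argument or row to a line, values as JSON. jog_arm: Moves the arm, as the interface text tells. Its arguments: {"type":"object","properties":{"deltas":{"type":"array","items":{"type":"array","items":{"type":"number"}}}},"required":["deltas"]}

```bash
ls; mkdir -p pics
python3 - <<'E'
from cell import r, imaging, job
import cv2
print(r.read_state())
for n in ["scene","side","wrist"]:
    c=imaging.calibration(n); print(n,c)
    im=imaging.camera(n); cv2.imwrite(f"pics/{n}0.png",im[:,:,::-1])
E
```

```text
pics
{'t': 0.0, 'q': array([-1.20990877e-01,  2.76580185e-01,  1.50613081e+00,  3.92532911e-05,
        1.36068654e+00, -1.21022059e-01]), 'qd': array([ 4.38108233e-07,  1.21373516e-03, -3.93357877e-04, -3.64980479e-04,
       -6.80345049e-04,  1.25631659e-03]), 'joint_efforts': array([ 1.66144628e-04, -4.04588020e+01, -2.37234324e+01,  7.02253589e-02,
        3.46444664e-02, -1.77189750e-04]), 'tcp_pos': array([5.74787461e-01, 3.30901103e-05, 4.03813793e-01]), 'tcp_rot': array([ 0.49962277, -0.50038831,  0.50050481, -0.4994833 ]), 'contact_force': array([ 0.10798622, -0.12673889,  0.23270974]), 'ft_torque': array([-0.00313884,  0.04383234, -0.01851284]), 'grip_width': 0.09435979549827238}
scene {'fx': 375.6585220626664, 'fy': 375.6585220626664, 'cx': 320.3064194653164, 'cy': 200.14909220980078, 'world_from_camera': array([[ 0.60594673,  0.49827568, -0.62012088,  1.15150393],
       [ 0.79529787, -0.36164675,  0.48653153, -0.53058174],
       [ 0.01816212, -0.787993  , -0.61541625,  0.73769138],
       [ 0.        ,  0.        ,  0.        ,  1.        ]])}
side {'fx': 364.77283167352374, 'fy': 364.77283167352374, 'cx': 318.8318067664822, 'cy': 201.8989686713433, 'world_from_camera': array([[-0.92262925, -0.26742558,  0.27791874,  0.17450552],
       [-0.385595  ,  0.62374437, -0.67989665,  0.79560871],
       [ 0.00847151, -0.73445661, -0.67860277,  0.90710922],
       [ 0.        ,  0.        ,  0.        ,  1.        ]])}
wrist {'fx': 279.726973554295, 'fy': 279.726973554295, 'cx': 320.20686148749377, 'cy': 204.02692961873265, 'world_from_camera': array([[ 9.99998637e-01,  2.75067378e-04, -1.62817445e-03,
         5.74631321e-01],
       [-1.72448125e-04, -9.63238805e-01, -2.68646559e-01,
         7.92866818e-02],
       [-1.64221671e-03,  2.68646474e-01, -9.63237445e-01,
         3.83489752e-01],
       [ 0.00000000e+00,  0.00000000e+00,  0.00000000e+00,
         1.00000000e+00]])}
```

View pics/scene0.png

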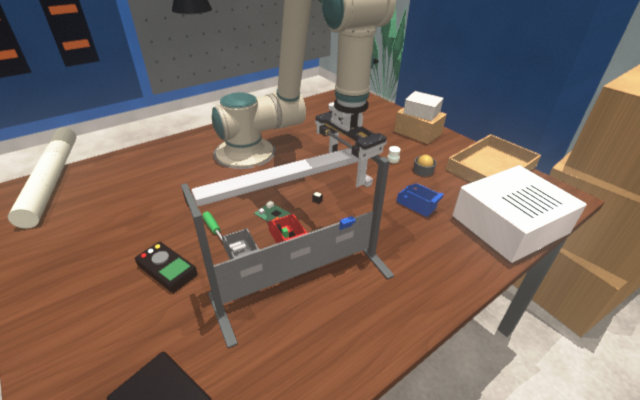

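View pics/side0.png

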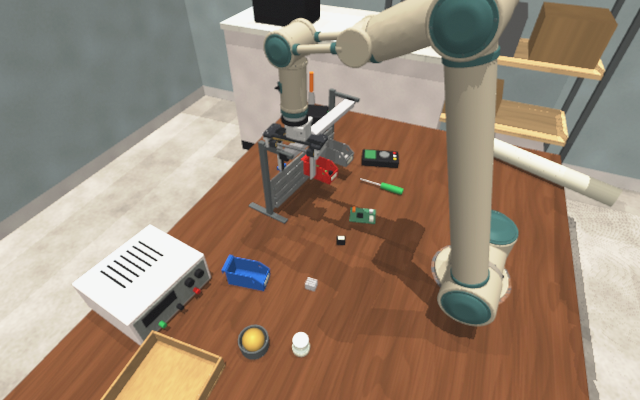

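View pics/wrist0.png

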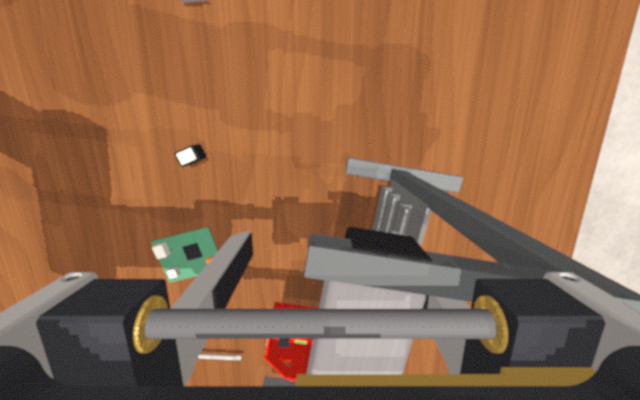

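```bash
cat > h.py <<'E'
import numpy as np, cv2
from scipy.spatial.transform import Rotation as R
def ray(c,u,v):
    T=c["world_from_camera"]; d=T[:3,:3]@np.array([(u-c["cx"])/c["fx"],(v-c["cy"])/c["fy"],1]); return T[:3,3],d
def onz(c,u,v,z):
    o,d=ray(c,u,v); return o+d*(z-o[2])/d[2]
def proj(c,P):
    T=c["world_from_camera"]; p=(np.atleast_2d(P)-T[:3,3])@T[:3,:3]; return np.c_[p[:,0]/p[:,2]*c["fx"]+c["cx"],p[:,1]/p[:,2]*c["fy"]+c["cy"]]
def tri(c1,p1,c2,p2):
    A=[];b=[]
    for c,p in((c1,p1),(c2,p2)):
        o,d=ray(c,*p); d=d/np.linalg.norm(d); M=np.eye(3)-np.outer(d,d); A.append(M);b.append(M@o)
    x=np.linalg.lstsq(np.vstack(A),np.hstack(b),rcond=None)[0]; return x
E
python3 - <<'E'
import cv2
a=cv2.imread("pics/scene0.png"); b=cv2.imread("pics/side0.png")
cv2.imwrite("pics/sz1.png",cv2.resize(a[140:350,170:450],None,fx=2.8,fy=2.8,interpolation=2))
cv2.imwrite("pics/sz2.png",cv2.resize(b[60:260,230:430],None,fx=3,fy=3,interpolation=2))
cv2.imwrite("pics/sz3.png",cv2.resize(b[230:370,200:360],None,fx=4,fy=4,interpolation=2))
E
```

```text
(no output)
```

View pics/sz1.png

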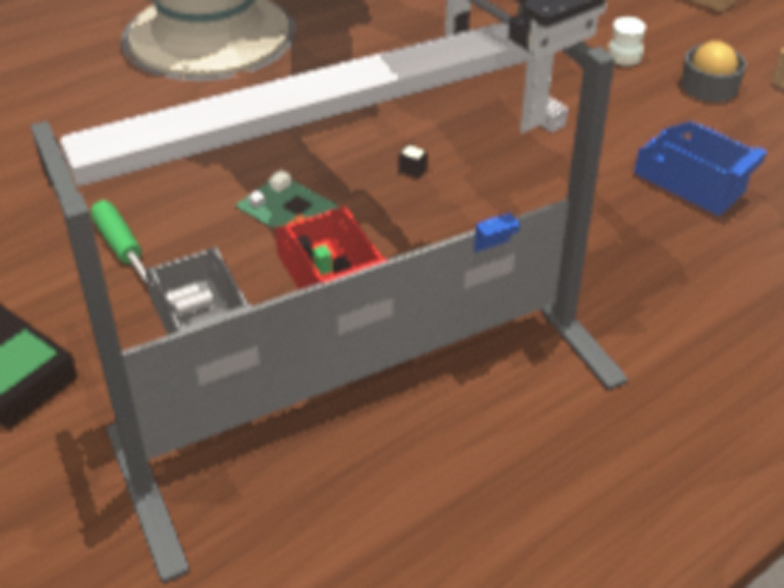

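View pics/sz2.png

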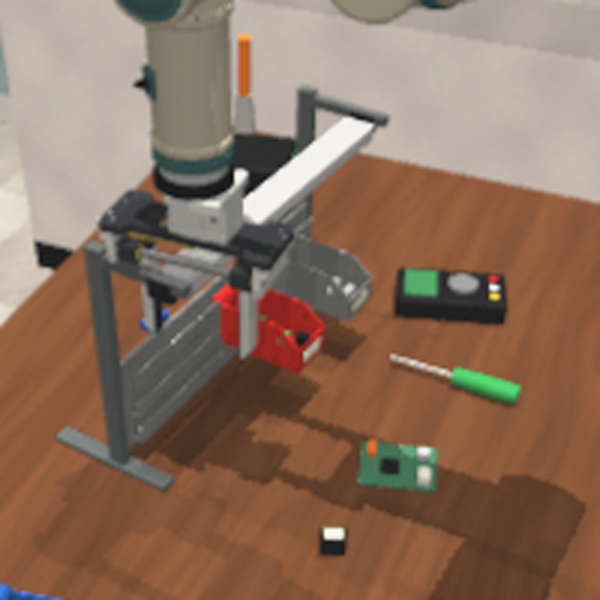

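View pics/sz3.png

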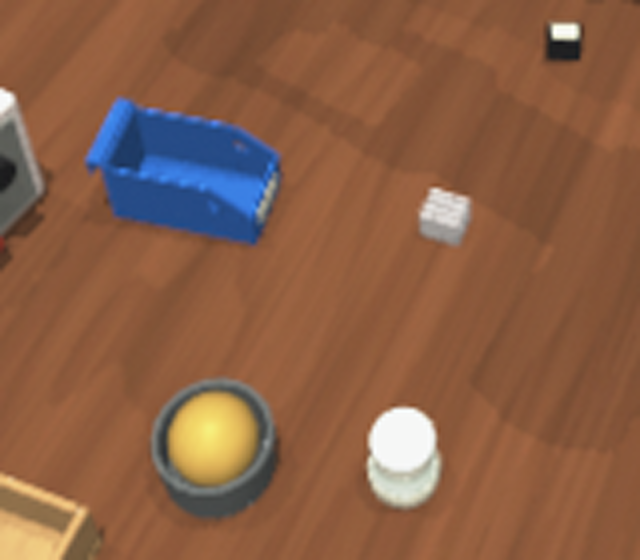

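Run:
```python
from cell import r, imaging
from h import *
s=r.read_state();q=s["tcp_rot"];print(R.from_quat(q,scalar_first=True).as_matrix().round(3))
cs=imaging.calibration("scene");cd=imaging.calibration("side")
print("sink",onz(cd,200+445/4,230+205/4,.024), "scene sink",onz(cs,170+548/2.8,140+120/2.8,.0))
print("sinkbase pts",[onz(cd,200+u/4,230+v/4,.024).round(3) for u,v in((430,187),(470,196),(462,222),(421,213))])
B=[((122,100),.061),((90,163),.061),((278,152),.032),((257,242),0),((118,216),0)]
for (u,v),z in B: print("bin",onz(cd,200+u/4,230+v/4,z).round(3))
for u,v in((690,125),(637,160),(715,212)): print(onz(cs,170+u/2.8,140+v/2.8,.032).round(3))
for n,u,v,z in(("clean",214,395,.05),("flux",403,440,.05),("relay",563,35,.027)): print(n,onz(cd,200+u/4,230+v/4,z).round(3))
```

```text
[[-0.    -0.001  1.   ]
 [-1.     0.    -0.   ]
 [-0.    -1.    -0.001]]
sink [0.42612268 0.23092007 0.024     ] scene sink [0.42293641 0.23570145 0.        ]
sinkbase pts [array([0.442, 0.221, 0.024]), array([0.413, 0.217, 0.024]), array([0.409, 0.239, 0.024]), array([0.439, 0.244, 0.024])]
bin [0.671 0.263 0.061]
bin [0.661 0.32  0.061]
bin [0.556 0.241 0.032]
bin [0.545 0.298 0.   ]
bin [0.65  0.318 0.   ]
[0.559 0.33  0.032]
[0.569 0.23  0.032]
[0.68  0.231 0.032]
clean [0.495 0.435 0.05 ]
flux [0.374 0.415 0.05 ]
relay [0.403 0.047 0.027]
```

>>> jog_arm(
  deltas=[
    [0,-0.03,0,0,0],
    [0,-0.07,0,0,0],
    [0,-0.11,0,0,0],
    [0,-0.12,0,0,0],
    [0,-0.12,0,0.1,0],
  ],
)

```text
t: 0.65
tcp_pos: [0.5751, -0.0, 0.5266]
tcp_rot: [-0.475, 0.473, -0.524, 0.526]
contact_force: [0.2, 0.2, -0.3]
grip_width: 0.094
```

Run:
```python
from cell import r, imaging
from h import *
s=r.read_state();q=s["tcp_rot"];print(s["t"],s["q"].round(3),s["tcp_pos"],R.from_quat(q,scalar_first=True).as_matrix().round(3))
```

```text
0.65 [-0.121  0.234  1.269 -0.     1.635 -0.019] [ 5.75063925e-01 -9.61822190e-06  5.26620334e-01] [[-0.102  0.004  0.995]
 [-0.995 -0.001 -0.102]
 [ 0.    -1.     0.004]]
```

>>> jog_arm(
  deltas=[
    [-0.044,0,0.018,0,0],
    [-0.088,0,0.036,0,0],
    [-0.132,0,0.054,0,0],
    [-0.176,0,0.072,0,0],
    [-0.22,0,0.09,0,0],
  ],
)

```text
t: 1.15
tcp_pos: [0.6872, 0.2116, 0.5232]
tcp_rot: [0.474, -0.475, 0.525, -0.524]
contact_force: [0.5, -0.6, -0.6]
grip_width: 0.0939
```

>>> jog_arm(
  deltas=[
    [-0.02,0,0.045,0,0],
    [-0.04,0,0.09,0,0],
    [-0.06,0,0.13,0,0],
    [-0.08,0,0.17,0,0],
    [-0.1,0,0.21,0,0],
  ],
)

```text
t: 1.65
tcp_pos: [0.8492, 0.2698, 0.489]
tcp_rot: [-0.482, 0.467, -0.521, 0.527]
contact_force: [0.8, -0.7, -0.5]
grip_width: 0.0941
```

```bash
cat > st.py <<'E'
from cell import r, imaging
from h import *
s=r.read_state();q=s["tcp_rot"];print(s["t"],s["q"].round(3),s["tcp_pos"].round(4),s["contact_force"].round(1),s["grip_width"].round(4));print(R.from_quat(q,scalar_first=True).as_matrix().round(3))
E
python3 st.py
```

```text
Traceback (most recent call last):
  File "st.py", line 3, in <module>
    s=r.read_state();q=s["tcp_rot"];print(s["t"],s["q"].round(3),s["tcp_pos"].round(4),s["contact_force"].round(1),s["grip_width"].round(4));print(R.from_quat(q,scalar_first=True).as_matrix().round(3))
                                                                                                                   ^^^^^^^^^^^^^^^^^^^^^
AttributeError: 'float' object has no attribute 'round'
```

```bash
sed -i 's/s\["grip_width"\].round(4)/round(s["grip_width"],4)/' st.py
python3 st.py
```

```text
1.65 [0.229 0.871 0.228 0.003 2.021 0.33 ] [0.8492 0.2698 0.489 ] [ 0.8 -0.7 -0.5] 0.0941
[[-0.099  0.02   0.995]
 [-0.995  0.008 -0.1  ]
 [-0.01  -1.     0.019]]
```

>>> jog_arm(
  deltas=[
    [-0.02,0,0.045,0,0],
    [-0.04,0,0.09,0,0],
    [-0.06,0,0.13,0,0],
    [-0.08,0,0.17,0,0],
    [-0.1,0,0.21,0,0],
  ],
)

```text
t: 2.15
tcp_pos: [0.8807, 0.2841, 0.4495]
tcp_rot: [-0.498, 0.45, -0.513, 0.535]
contact_force: [-1.1, -0.3, 0.1]
grip_width: 0.0942
```

```bash
python3 st.py
```

```text
2.15 [0.236 0.919 0.221 0.006 1.926 0.338] [0.8807 0.2841 0.4495] [-1.1 -0.3  0.1] 0.0942
[[-0.099  0.072  0.992]
 [-0.995  0.023 -0.101]
 [-0.03  -0.997  0.07 ]]
```

>>> jog_arm(
  deltas=[
    [0,0,0,0,0],
    [0,0,0,0,0],
    [0,0,0,0,0],
    [0,0,0,0,0],
    [0,0,0,0,0],
  ],
)

```text
t: 2.65
tcp_pos: [0.8807, 0.284, 0.4493]
tcp_rot: [-0.498, 0.45, -0.513, 0.535]
contact_force: [-0.1, -0.2, -0.7]
grip_width: 0.094
```

```bash
python3 st.py
```

```text
2.65 [0.236 0.919 0.221 0.006 1.927 0.338] [0.8807 0.284  0.4493] [-0.1 -0.2 -0.7] 0.094
[[-0.099  0.072  0.993]
 [-0.995  0.023 -0.101]
 [-0.03  -0.997  0.069]]
```

Run:
```python
from cell import r, imaging, job
import cv2
for n in ["scene","side"]:
    im=imaging.camera(n); cv2.imwrite(f"pics/{n}1.png",im[:,:,::-1])
a=cv2.imread("pics/scene1.png"); b=cv2.imread("pics/side1.png")
cv2.imwrite("pics/t1.png",cv2.resize(a[150:350,180:400],None,fx=3.6,fy=3,interpolation=2))
cv2.imwrite("pics/t2.png",cv2.resize(b[80:240,240:400],None,fx=4,fy=3.7,interpolation=2))
```

```text
(no output)
```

View pics/scene1.png

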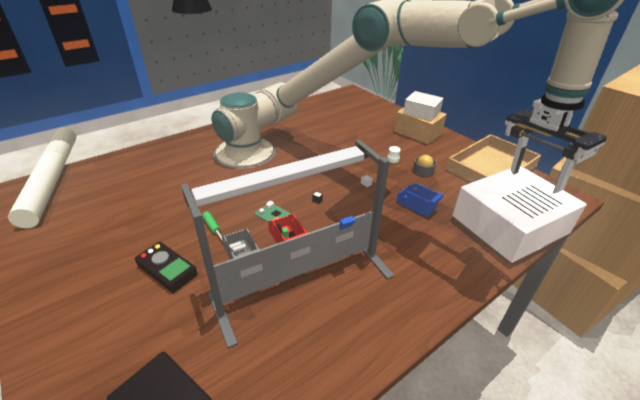

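View pics/t1.png

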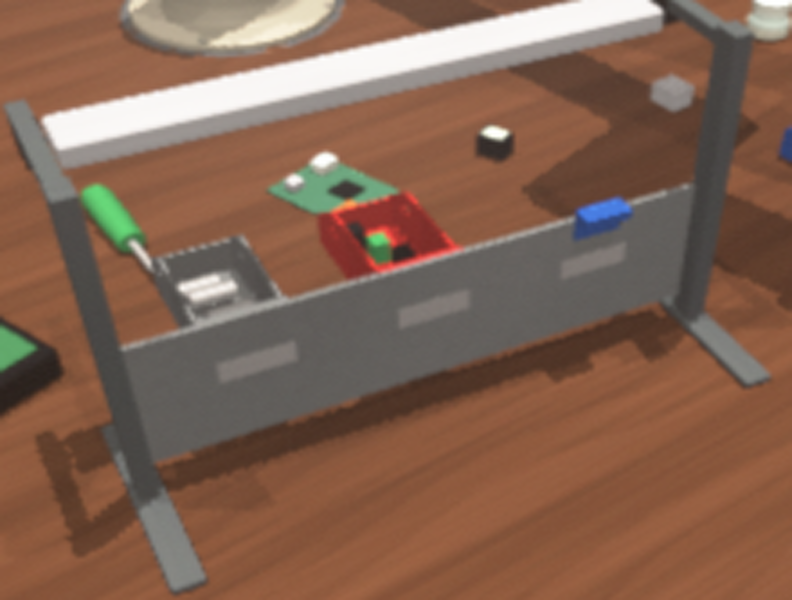

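View pics/t2.png

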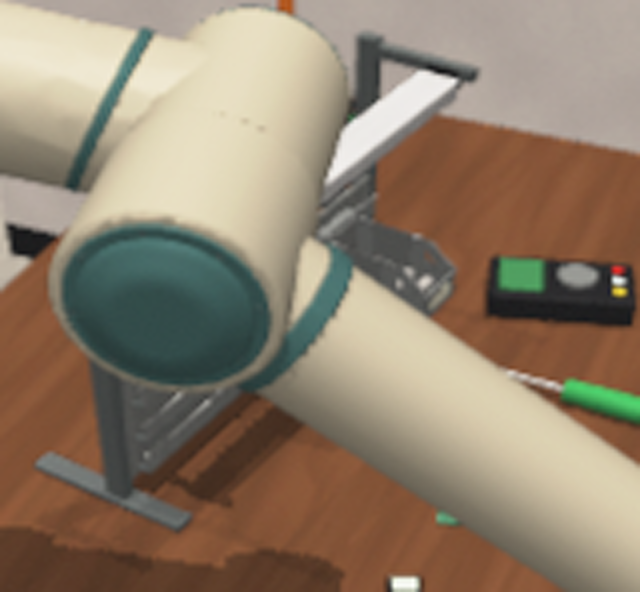

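View pics/side1.png

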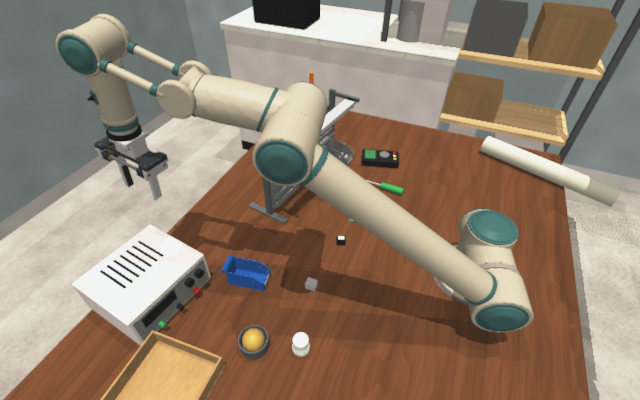

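```bash
cat > rack.py <<'E'
from cell import imaging
from h import *
from scipy.optimize import least_squares
cs=imaging.calibration("scene");cd=imaging.calibration("side")
# side0 crop sz2 /3 + (230,60)
S=[((-50,-195,266),(65,167)),((-50,-195,288),(62,150)),((-90,-195,288),(42,122)),((-50,195,266),(664,27)),((-50,195,288),(662,14)),
   ((2,103,161),(578,217)),((2,137,161),(630,203))]
D=[((-90,-195,288),(388,119))]
def T(p,P):
    c,s=np.cos(p[2]),np.sin(p[2]); P=np.atleast_2d(P)
    return np.c_[c*P[:,0]-s*P[:,1]+p[0],s*P[:,0]+c*P[:,1]+p[1],P[:,2]]
def f(p):
    P=np.array([a for a,_ in S])/1000.; uv=np.array([b for _,b in S])/[3.6,3]+[180,150]
    return (proj(cs,T(p,P))-uv).ravel()
if __name__=="__main__":
    o=least_squares(f,[.65,-.1,-.4],loss="soft_l1");p=o.x
    print(p,f(p).reshape(-1,2).round(1))
    print("bay",T(p,np.array([[-11.5,120,135]])/1000.))
    rk=p
    a=cv2.imread("pics/scene1.png"); b=cv2.imread("pics/side0.png"); b1=cv2.imread("pics/side1.png")
    def box(x0,x1,y0,y1,z0,z1):
        P=[(x,y,z) for x in(x0,x1) for y in(y0,y1) for z in(z0,z1)]
        return P
    for im,c,n in((a,cs,"a"),(b,cd,"b")):
        im=cv2.resize(im,None,fx=3,fy=3,interpolation=2)
        for B in [box(-90,-50,-195,195,266,288),box(-13,-10,-190,190,114,135),box(0,2,103,137,140,161),box(-126,-5,-29,29,75,138)]:
            uv=proj(c,T(p,np.array(B)/1000.))
            for i in range(8):
                for k in(1,2,4):
                    if not i&k: cv2.line(im,*[tuple(int(q) for q in (uv[m]*3+1)) for m in(i,i|k)],(0,255,255),1)
        im=im[390:950,540:1240] if n=="a" else im[170:750,690:1300]
        cv2.imwrite(f"pics/ov_{n}.png",im)
E
python3 rack.py
```

```text
[ 0.64063715 -0.18486707 -0.16630642] [[ 0.3  3.7]
 [-0.9  0.5]
 [-0.1 -1.2]
 [ 0.9  3.3]
 [ 2.4 -0.4]
 [-0.1 -1.8]
 [-2.2 -1.3]]
bay [[ 0.64916072 -0.064619    0.135     ]]
```

View pics/ov_a.png

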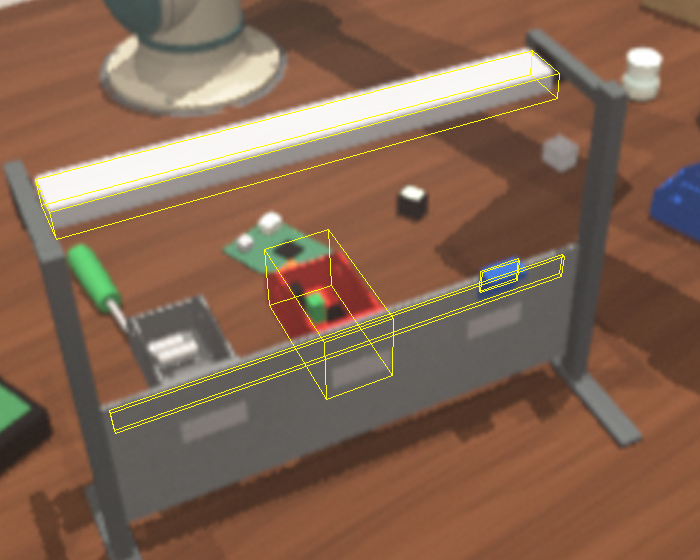

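View pics/ov_b.png

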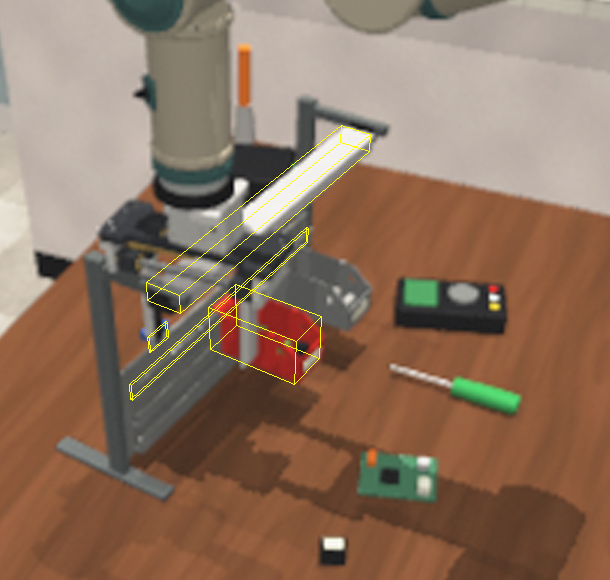

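Run:
```python
import cv2
a=cv2.imread("pics/scene1.png"); b=cv2.imread("pics/side0.png")
def z(im,u,v,w,h,s,n):
    c=cv2.resize(im[v:v+h,u:u+w],None,fx=s,fy=s,interpolation=cv2.INTER_CUBIC)
    for i in range(0,w,10): cv2.putText(c,str(u+i),(i*s,8),0,.3,(0,255,255)); cv2.line(c,(i*s,10),(i*s,16),(0,255,255))
    for i in range(0,h,10): cv2.putText(c,str(v+i),(0,i*s+4),0,.3,(0,255,255)); 
    cv2.imwrite(n,c)
z(a,260,190,130,100,6,"pics/u1.png"); z(b,255,130,110,90,7,"pics/u2.png")
z(a,180,175,80,100,6,"pics/u3.png"); z(b,240,80,120,80,6,"pics/u4.png")
```

```text
(no output)
```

View pics/u1.png

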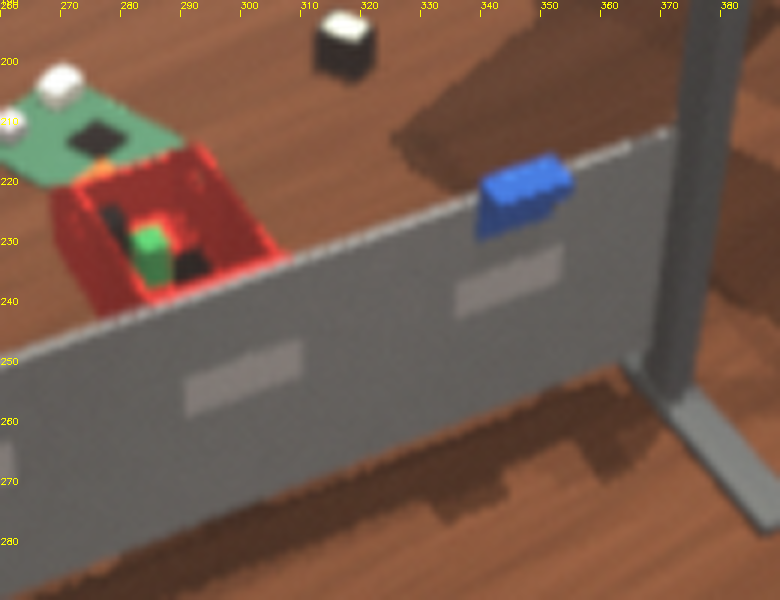

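View pics/u2.png

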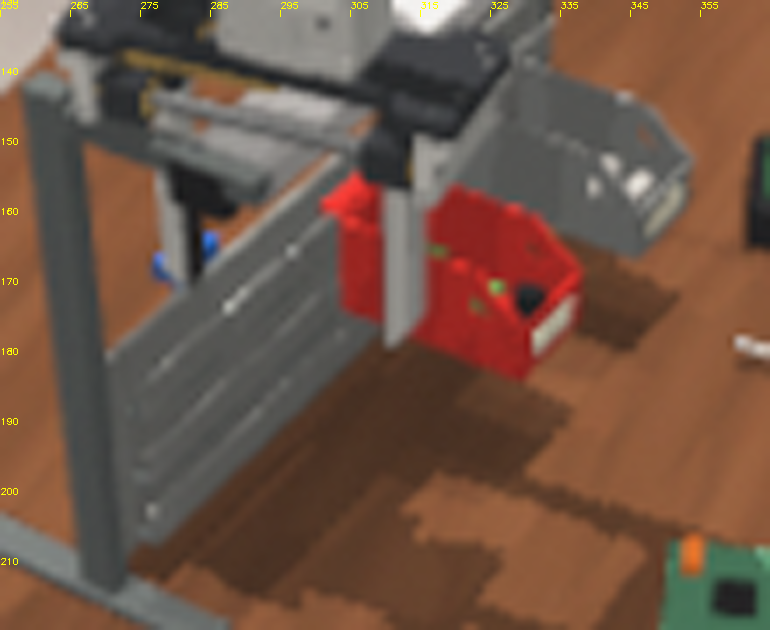

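View pics/u3.png

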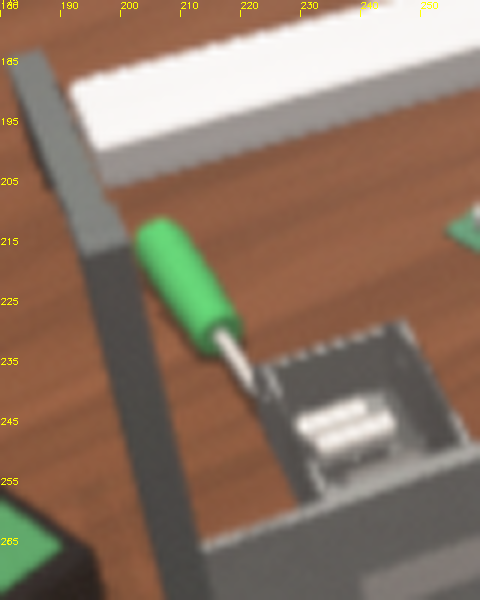

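View pics/u4.png

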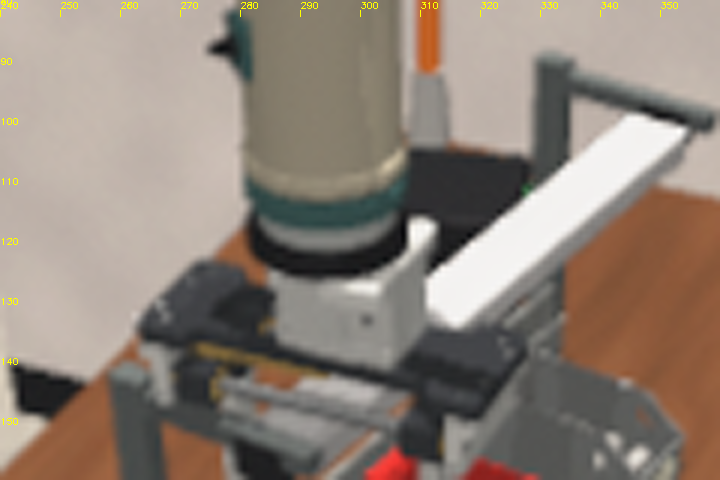

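```bash
cat > rack2.py <<'E'
from rack import *
S=[((-50,-195,288),(195.8,200.3)),((-90,-195,288),(191.3,189.5)),((-50,195,288),(364,154))]
D=[((-50,-195,288),(345.5,99)),((-90,-195,288),(355.3,101)),((-125.5,29,75),(330,184)),((-15.5,29,75),(304.5,174.5))]
def g(p):
    r1=proj(cs,T(p,np.array([a for a,_ in S])/1e3))-np.array([b for _,b in S])
    r2=proj(cd,T(p,np.array([a for a,_ in D])/1e3))-np.array([b for _,b in D])
    t=proj(cs,T(p,np.array([[0,120,161],[2,120,130],[2,0,110]])/1e3))
    # columns along panel
    return np.r_[r1.ravel(),r2.ravel(),t[0,0]-347.5,0.5*(t[1,0]-346),.5*(t[2,0]-300)]
o=least_squares(g,[.65,-.18,-.17],loss="soft_l1");p=o.x
print(p,o.fun.round(1))
print("bay",T(p,np.array([[-11.5,120,135]])/1000.))
# panel top line check
print(proj(cs,T(p,np.array([[0,-190,150],[0,190,150],[2,103,161],[2,137,161]])/1e3)))
print(proj(cd,T(p,np.array([[0,190,150],[-11.5,150,135],[-11.5,190,135],[-95,205,290]])/1e3)))
E
python3 rack2.py
```

```text
[ 0.63586529 -0.18427199 -0.15745982] [-0.2 -0.6 -0.6 -0.7  0.5 -1.  -1.2 -0.5 -1.2  0.3 -0.8  0.6 -1.2 -0.2
 -2.6 -0.7 -0.1]
bay [[ 0.64332475 -0.06395322  0.135     ]]
[[216.37600022 264.89789899]
 [368.99139067 211.51048745]
 [339.11914579 219.16681831]
 [351.42020359 214.90440859]]
[[271.55628894 180.59609467]
 [281.92778829 178.80803269]
 [274.73403203 185.3339591 ]
 [291.0075492  156.91939814]]
```

```bash
cat >> h.py <<'E'
def zoom(im,u,v,w,h,s,n):
    c=cv2.resize(im[v:v+h,u:u+w],None,fx=s,fy=s,interpolation=cv2.INTER_CUBIC)
    for i in range(0,w,10): cv2.putText(c,str(u+i),(i*s,8),0,.3,(0,255,255)); cv2.line(c,(i*s,10),(i*s,16),(0,255,255))
    for i in range(0,h,10): cv2.putText(c,str(v+i),(0,i*s+4),0,.3,(0,255,255))
    cv2.imwrite(n,c)
E
python3 - <<'E'
from h import *
a=cv2.imread("pics/scene1.png"); b=cv2.imread("pics/side1.png")
zoom(a,355,165,95,60,8,"pics/v1.png"); zoom(b,215,250,110,50,7,"pics/v2.png")
E
```

```text
(no output)
```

View pics/v1.png

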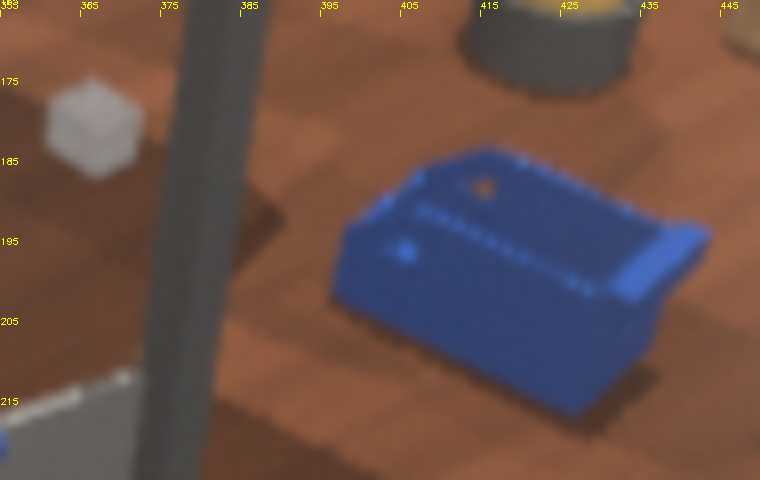

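View pics/v2.png

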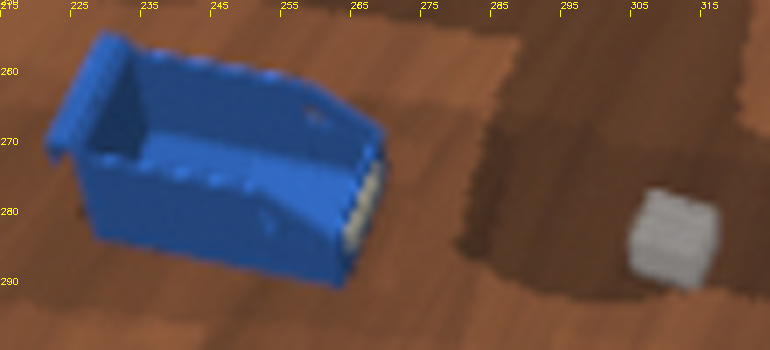

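```bash
cat > bin.py <<'E'
from rack import T,cs,cd
from h import *
from scipy.optimize import least_squares
def fit(S,D,p0):
    def g(p):
        o=[]
        for c,X in((cs,S),(cd,D)):
            if X: o.append((proj(c,T(p,np.array([a for a,_ in X])/1e3))-np.array([b for _,b in X])).ravel())
        return np.hstack(o)
    o=least_squares(g,p0,loss="soft_l1"); return o.x,o.fun.round(1)
S=[((-55,-29,0),(396.5,202.8)),((55,-29,0),(427,216.8)),((66,-29,63),(434,202.3)),((66,29,63),(443.7,194)),((-23,29,58),(415.5,183.3))]
D=[((-55,29,0),(264,291)),((55,29,0),(229,284)),((66,29,63),(221.5,270)),((66,-29,63),(229.5,254.5)),((-55,-29,32),(269.5,268))]
if __name__=="__main__":
    print(fit(S,D,[.61,.28,.17]))
    s=[((-15,-12,0),(367,187.5)),((15,12,24),(366,174.2))]
    S2=[]
    D2=[((15,-12,24),(307.8,276.8)),((-15,-12,24),(317.5,279.5)),((15,12,0),(304.5,288)),((-15,12,0),(314,291.3))]
    print(fit([],D2,[.426,.23,.15]))
E
python3 bin.py
```

```text
(array([0.60483397, 0.28045896, 0.19503941]), array([-1. , -0.9, -0.7,  0.4, -0.2,  0.1, -0.6, -0.3,  1.3,  0. ,  0.3,
       -0.4, -0.6, -0. , -0.3,  0.3, -0.6,  0.1, -0.2, -0.1]))
(array([0.42671985, 0.23203319, 0.02283809]), array([-0.1, -0.1, -0.2,  0.4,  0.1, -0.1,  0.2, -0.1]))
```

```bash
cat > go.py <<'E'
import sys
from cell import r
from h import *
def plan(G,az=None,L=.18):
    s=r.read_state();M=R.from_quat(s["tcp_rot"],scalar_first=True).as_matrix()
    G=np.array(G,float); d=M.T@(G-L*M[:,1]-s["tcp_pos"])
    print("t",round(s["t"],2),"tcp",s["tcp_pos"].round(4),"grasp",(s["tcp_pos"]+L*M[:,1]).round(4),"yaxis",M[:,1].round(3),"jawaz",round(np.arctan2(M[1,2],M[0,2]),3),"q",s["q"].round(2),"w",round(s["grip_width"],4),"F",s["contact_force"].round(1))
    print("d",d.round(4))
    if az is not None:
        for a in(az,az+np.pi,az-np.pi):
            v=np.array([np.cos(a),np.sin(a),0]); v=v-M[:,1]*(v@M[:,1]); w=M.T@v
            print("turn",round(np.arctan2(w[0],w[2]),3))
if __name__=="__main__":
    a=[float(x) for x in sys.argv[1:]]; plan(a[:3],a[3] if len(a)>3 else None)
E
python3 go.py .427 .232 .15 1.65
```

```text
t 2.75 tcp [0.8808 0.2841 0.4489] grasp [0.8936 0.2881 0.2694] yaxis [ 0.071  0.023 -0.997] jawaz -0.101 q [0.24 0.92 0.22 0.01 1.93 0.34] w 0.0938 F [-0.9  0.5 -0.3]
d [ 0.1055  0.0846 -0.4657]
turn -1.751
turn 1.391
turn 1.391
```

>>> jog_arm(
  deltas=[
    [0.01,0,-0.048,0.14,0],
    [0.02,0,-0.096,0.28,0],
    [0.03,0,-0.144,0.42,0],
    [0.04,0.01,-0.19,0.56,0],
    [0.05,0.02,-0.235,0.7,0],
  ],
)

```text
t: 3.25
tcp_pos: [0.66, 0.2601, 0.4169]
tcp_rot: [-0.299, 0.245, -0.65, 0.654]
contact_force: [0.8, 1.7, 0.8]
grip_width: 0.094
```

```bash
python3 go.py .427 .232 .15 1.65
```

```text
t 3.25 tcp [0.66   0.2601 0.4169] grasp [0.6731 0.2644 0.2374] yaxis [ 0.073  0.023 -0.997] jawaz -0.782 q [0.28 0.45 1.2  0.   1.41 1.06] w 0.094 F [0.8 1.7 0.8]
d [ 0.2015  0.0684 -0.1549]
turn -2.431
turn 0.71
turn 0.71
```

>>> jog_arm(
  deltas=[
    [0.038,0.012,-0.03,0.14,0],
    [0.076,0.024,-0.06,0.28,0],
    [0.114,0.036,-0.09,0.42,0],
    [0.152,0.05,-0.12,0.56,0],
    [0.19,0.062,-0.148,0.7,0],
  ],
)

```text
t: 3.75
tcp_pos: [0.4266, 0.2294, 0.3364]
tcp_rot: [0.058, -0.006, 0.713, -0.699]
contact_force: [0.9, 0.5, 0.4]
grip_width: 0.0941
```

```bash
python3 - <<'E'
from cell import imaging
from h import *
import json
c=imaging.calibration("wrist"); im=imaging.camera("wrist"); cv2.imwrite("pics/w1.png",im[:,:,::-1])
cc={k:(v.tolist() if hasattr(v,"tolist") else v) for k,v in c.items()};json.dump(cc,open("w1.json","w"))
print(proj(c,[[.427,.232,.024]]))
E
python3 go.py .427 .232 .02 1.65
```

```text
[[323.49451997 220.73163739]]
t 3.8 tcp [0.4156 0.2265 0.3309] grasp [0.4245 0.2294 0.1512] yaxis [ 0.05   0.016 -0.999] jawaz -1.483 q [ 0.35  0.17  1.85 -0.    1.07  1.84] w 0.0939 F [-11.1  -3.1  -4.7]
d [ 0.004   0.1311 -0.0008]
turn -3.134
turn 0.008
turn 0.008
```

View pics/w1.png

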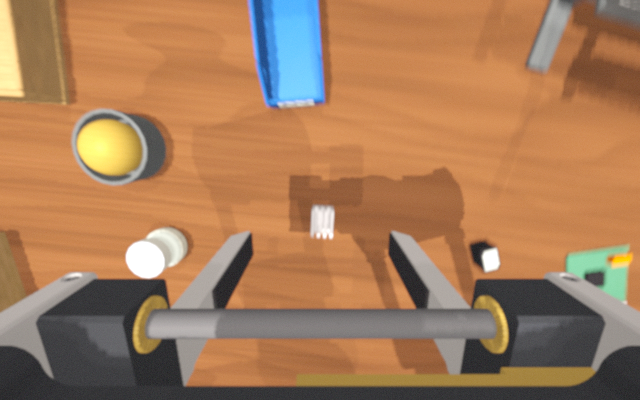

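Run:
```python
from h import *
a=cv2.imread("pics/w1.png")
zoom(a,295,195,55,55,11,"pics/v3.png")
```

```text
(no output)
```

View pics/v3.png

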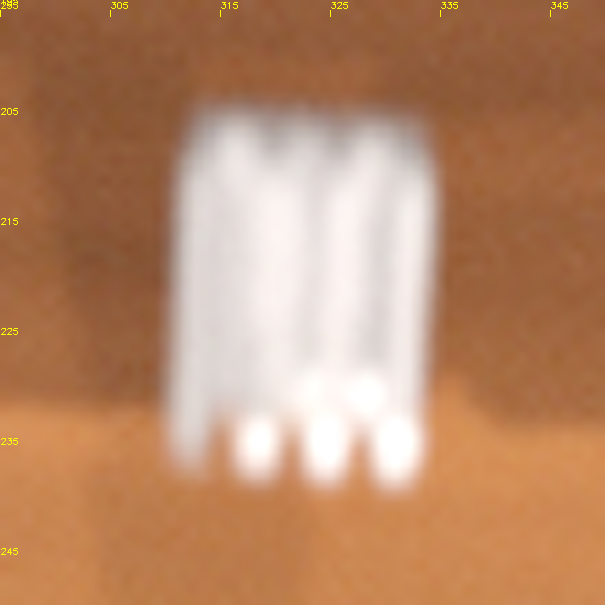

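>>> jog_arm(
  deltas=[
    [0.004,0.04,0,0,0],
    [0.004,0.08,0,0,0],
    [0.004,0.11,0,0,0],
    [0.004,0.125,0,0,0],
    [0.004,0.125,0,0,0],
  ],
)

```text
t: 4.3
tcp_pos: [0.4332, 0.232, 0.21]
tcp_rot: [0.058, -0.01, 0.712, -0.7]
contact_force: [0.2, 1.2, -0.2]
grip_width: 0.0939
```

```bash
python3 go.py .427 .232 .023 1.65
```

```text
t 4.3 tcp [0.4332 0.232  0.21  ] grasp [0.4452 0.2358 0.0305] yaxis [ 0.067  0.021 -0.998] jawaz -1.473 q [ 0.35  0.33  1.99 -0.    0.75  1.83] w 0.0939 F [ 0.2  1.2 -0.2]
d [0.0189 0.0062 0.0021]
turn -3.124
turn 0.017
turn 0.017
```

>>> jog_arm(
  deltas=[
    [0.01,0.003,0.002,0,0],
    [0.019,0.006,0.002,0,0],
    [0.019,0.006,0.002,0,0],
    [0.019,0.006,0.002,0,0.5],
    [0.019,0.006,0.002,0,1],
  ],
)

```text
t: 4.8
tcp_pos: [0.4158, 0.2287, 0.2051]
tcp_rot: [0.06, -0.008, 0.713, -0.699]
contact_force: [1.0, -0.9, -0.3]
grip_width: 0.0813
```

>>> jog_arm(
  deltas=[
    [0,0,0,0,1],
    [0,0,0,0,1],
    [0,0,0,0,1],
    [0,0,0,0,1],
    [0,0,0,0,1],
  ],
)

```text
t: 5.3
tcp_pos: [0.4155, 0.2286, 0.2043]
tcp_rot: [0.059, -0.009, 0.713, -0.699]
contact_force: [0.3, -0.2, 0.6]
grip_width: 0.0411
```

```bash
python3 go.py .605 .28 .15 0.195
```

```text
t 5.3 tcp [0.4155 0.2286 0.2043] grasp [0.4282 0.2326 0.0248] yaxis [ 0.07   0.023 -0.997] jawaz -1.474 q [ 0.36  0.32  2.03 -0.01  0.72  1.84] w 0.0411 F [ 0.3 -0.2  0.6]
d [-0.1891 -0.1113 -0.032 ]
turn -1.669
turn 1.473
turn 1.473
```

>>> jog_arm(
  deltas=[
    [0,0,0,0,1],
    [0,0,0,0,1],
    [0,0,0,0,1],
    [0,0,0,0,1],
    [0,-0.02,0,0,1],
  ],
)

```text
t: 5.8
tcp_pos: [0.4131, 0.2277, 0.2226]
tcp_rot: [0.058, -0.011, 0.712, -0.7]
contact_force: [-0.8, 0.1, 0.1]
grip_width: 0.0239
```

>>> jog_arm(
  deltas=[
    [0,-0.04,0,0,1],
    [-0.02,-0.075,0,0,1],
    [-0.06,-0.1,0,-0.14,1],
    [-0.1,-0.11,-0.01,-0.28,1],
    [-0.14,-0.11,-0.02,-0.42,1],
  ],
)

```text
t: 6.3
tcp_pos: [0.5449, 0.2592, 0.3473]
tcp_rot: [0.21, -0.154, 0.684, -0.681]
contact_force: [-0.2, -0.3, -0.4]
grip_width: 0.0236
```

```bash
python3 go.py .605 .28 .15 0.195
```

```text
t 6.3 tcp [0.5449 0.2592 0.3473] grasp [0.5585 0.2636 0.1678] yaxis [ 0.075  0.024 -0.997] jawaz -1.05 q [ 0.33  0.33  1.57 -0.    1.16  1.38] w 0.0236 F [-0.2 -0.3 -0.4]
d [-0.047   0.0217  0.0086]
turn -1.244
turn 1.898
turn 1.898
```

>>> jog_arm(
  deltas=[
    [-0.01,0,0,-0.14,1],
    [-0.02,0,0,-0.28,1],
    [-0.03,0,0,-0.42,1],
    [-0.04,0,0,-0.56,1],
    [-0.045,0,0.008,-0.7,1],
  ],
)

```text
t: 6.8
tcp_pos: [0.5865, 0.275, 0.3473]
tcp_rot: [-0.431, 0.381, -0.571, 0.586]
contact_force: [-0.2, 0.1, -0.1]
grip_width: 0.024
```

>>> jog_arm(
  deltas=[
    [0,0,0,-0.14,1],
    [0,0,0,-0.28,1],
    [0,0,0,-0.42,1],
    [0,0,0,-0.54,1],
    [0,0,0,-0.54,1],
  ],
)

```text
t: 7.3
tcp_pos: [0.5862, 0.2741, 0.3474]
tcp_rot: [0.566, -0.522, 0.437, -0.465]
contact_force: [0.2, -0.1, -0.8]
grip_width: 0.024
```

```bash
python3 go.py .603 .279 .035 0.195
python3 - <<'E'
from cell import imaging
from h import *
c=imaging.calibration("wrist"); im=imaging.camera("wrist"); cv2.imwrite("pics/w2.png",im[:,:,::-1])
from rack import T
P=np.array([(-55,-29,32),(-55,29,32),(55,29,58),(55,-29,58),(-23,29,58),(-23,-29,58)])/1e3
a=im[:,:,::-1].copy()
for u,v in proj(c,T([.605,.2805,.195],P)): cv2.circle(a,(int(u),int(v)),3,(0,255,255),1)
cv2.imwrite("pics/w2o.png",a)
E
```

```text
t 7.3 tcp [0.5862 0.2741 0.3474] grasp [0.5987 0.2781 0.1679] yaxis [ 0.07   0.022 -0.997] jawaz 0.185 q [ 0.33  0.4   1.47 -0.    1.2   0.15] w 0.024 F [ 0.2 -0.1 -0.8]
d [ 0.0011  0.1328 -0.0053]
turn -0.009
turn 3.132
turn 3.132
```

View pics/w2o.png

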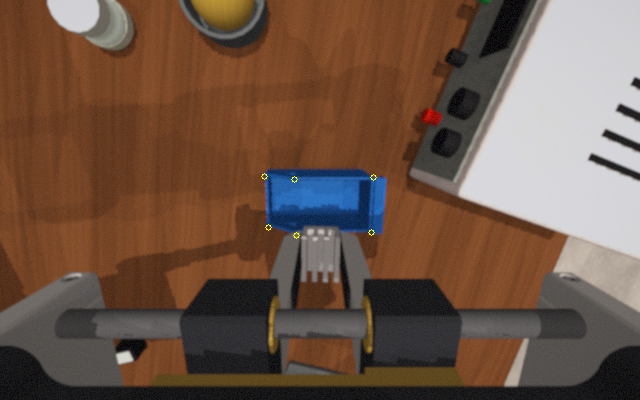

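Run:
```python
from rack import cs,cd
from h import *
for a in((457,200),(492,170),(523,240)):
  for b in((208,268),(153,230),(140,318)):
    x=tri(cs,a,cd,b); print(a,b,x.round(3),np.abs(proj(cd,x)-b).max().round(1))
print(onz(cd,210,290,0),onz(cd,142,345,0))
import json
```

```text
(457, 200) (208, 268) [0.706 0.33  0.062] 0.8
(457, 200) (153, 230) [0.801 0.295 0.145] 27.5
(457, 200) (140, 318) [0.722 0.47  0.019] 34.3
(492, 170) (208, 268) [0.7   0.391 0.142] 19.2
(492, 170) (153, 230) [0.79  0.355 0.207] 10.2
(492, 170) (140, 318) [0.716 0.527 0.101] 11.8
(523, 240) (208, 268) [0.83  0.326 0.008] 30.5
(523, 240) (153, 230) [0.925 0.292 0.09 ] 0.7
(523, 240) (140, 318) [ 0.867  0.487 -0.067] 2.4
[0.69075989 0.35796161 0.        ] [0.75406126 0.56363146 0.        ]
```

>>> jog_arm(
  deltas=[
    [0.001,0.035,-0.005,0,1],
    [0.001,0.07,-0.005,0,1],
    [0.001,0.1,-0.005,0,1],
    [0.001,0.125,-0.005,0,1],
    [0.001,0.133,-0.005,0,1],
  ],
)

```text
t: 7.85
tcp_pos: [0.59, 0.2749, 0.2117]
tcp_rot: [0.564, -0.523, 0.439, -0.465]
contact_force: [0.1, -0.0, -0.4]
grip_width: 0.0236
```

```bash
python3 go.py .603 .279 .035 0.195
```

```text
t 7.85 tcp [0.59   0.2749 0.2117] grasp [0.6017 0.2786 0.0321] yaxis [ 0.065  0.021 -0.998] jawaz 0.183 q [ 0.33  0.52  1.63 -0.    0.93  0.15] w 0.0236 F [ 0.1 -0.  -0.4]
d [-0.0002 -0.0028  0.0016]
turn -0.011
turn 3.13
turn 3.13
```

Good, no contact; open partly and rise.

>>> jog_arm(
  deltas=[
    [0,0,0,0,0.5],
    [0,0,0,0,0.5],
    [0,0,0,0,0.5],
    [0,0,0,0,0.5],
    [0,-0.02,0,0,0.5],
  ],
)

```text
t: 8.35
tcp_pos: [0.5887, 0.2745, 0.2336]
tcp_rot: [0.565, -0.523, 0.438, -0.465]
contact_force: [0.3, -0.1, -0.4]
grip_width: 0.0467
```

>>> jog_arm(
  deltas=[
    [0,-0.03,0,0,0.5],
    [0,-0.07,0,0,0.5],
    [0,-0.1,0,0,0],
    [0,-0.1,0,0.14,0],
    [0,-0.1,0,0.28,0],
  ],
)

```text
t: 8.85
tcp_pos: [0.5826, 0.2726, 0.3375]
tcp_rot: [-0.499, 0.448, -0.512, 0.536]
contact_force: [0.5, -0.6, -1.3]
grip_width: 0.0676
```

```bash
python3 go.py .600 .2795 .15 1.766
python3 - <<'E'
from cell import imaging
from h import *
for n in("wrist","side"):
    im=imaging.camera(n); cv2.imwrite(f"pics/{n}3.png",im[:,:,::-1])
E
```

```text
t 8.85 tcp [0.5826 0.2726 0.3375] grasp [0.5961 0.277  0.158 ] yaxis [ 0.075  0.024 -0.997] jawaz -0.101 q [ 0.33  0.4   1.49 -0.    1.17  0.43] w 0.0676 F [ 0.5 -0.6 -1.3]
d [-0.0026  0.0084  0.003 ]
turn -1.867
turn 1.275
turn 1.275
```

View pics/wrist3.png

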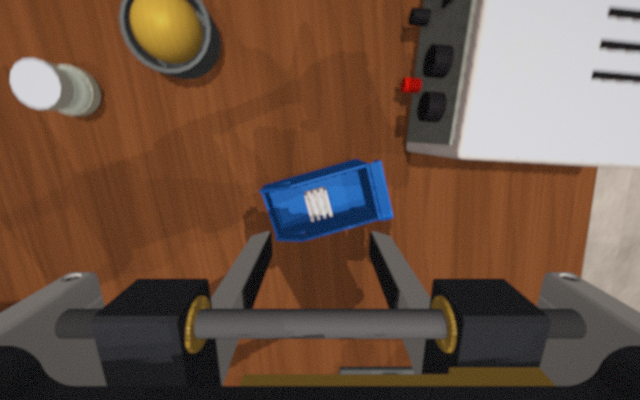

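>>> jog_arm(
  deltas=[
    [0,0,0,-0.14,0],
    [0,0,0,-0.28,0],
    [0,0,0,-0.42,0],
    [0,0,0,-0.56,0],
    [-0.003,0,0.003,-0.7,0],
  ],
)

```text
t: 9.45
tcp_pos: [0.5854, 0.2751, 0.335]
tcp_rot: [0.646, -0.609, 0.307, -0.344]
contact_force: [-0.5, 1.2, -0.9]
grip_width: 0.094
```

>>> jog_arm(
  deltas=[
    [0,0,0,-0.14,0],
    [0,0,0,-0.28,0],
    [0,0,0,-0.42,0],
    [0,0,0,-0.56,0],
    [0,0,0,-0.7,0],
  ],
)

```text
t: 9.95
tcp_pos: [0.5857, 0.2752, 0.335]
tcp_rot: [0.712, -0.69, 0.066, -0.114]
contact_force: [-0.8, -0.2, -0.6]
grip_width: 0.0937
```

>>> jog_arm(
  deltas=[
    [0,0,0,-0.14,0],
    [0,0,0,-0.28,0],
    [0,0,0,-0.42,0],
    [0,0,0,-0.47,0],
    [0,0,0,-0.47,0],
  ],
)

```text
t: 10.45
tcp_pos: [0.5857, 0.2752, 0.3349]
tcp_rot: [0.708, -0.697, -0.099, 0.047]
contact_force: [-0.0, 0.2, -0.8]
grip_width: 0.094
```

```bash
python3 go.py .600 .2795 .038 1.766
python3 - <<'E'
from cell import imaging
from h import *
c=imaging.calibration("wrist");im=imaging.camera("wrist"); 
from rack import T
P=np.array([(-55,-29,32),(-55,29,32),(66,29,63),(66,-29,63),(-23,29,58),(-23,-29,58)])/1e3
a=im[:,:,::-1].copy()
for u,v in proj(c,T([.605,.2805,.195],P)): cv2.circle(a,(int(u),int(v)),3,(0,255,255),1)
cv2.imwrite("pics/w4o.png",a)
E
```

```text
t 10.45 tcp [0.5857 0.2752 0.3349] grasp [0.5984 0.2793 0.1554] yaxis [ 0.071  0.023 -0.997] jawaz 1.778 q [ 0.33  0.41  1.49 -0.    1.18 -1.45] w 0.094 F [-0.   0.2 -0.8]
d [-0.0071  0.1172 -0.001 ]
turn 0.012
turn -3.13
turn -3.13
```

View pics/w4o.png

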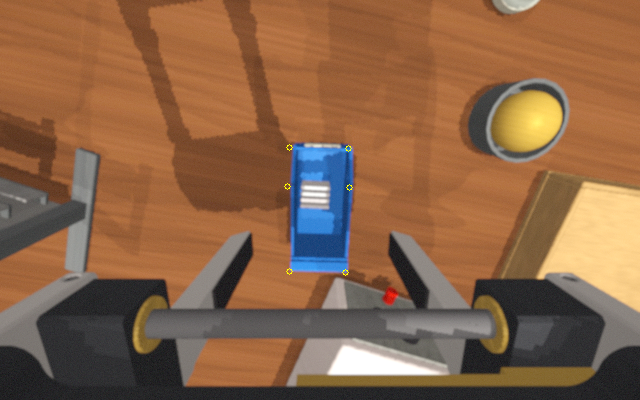

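>>> jog_arm(
  deltas=[
    [-0.007,0.04,-0.001,0.012,0],
    [-0.007,0.08,-0.001,0.012,0],
    [-0.007,0.105,-0.001,0.012,0],
    [-0.007,0.117,-0.001,0.012,0.3],
    [-0.007,0.117,-0.001,0.012,0.5],
  ],
)

```text
t: 11.0
tcp_pos: [0.587, 0.2754, 0.2159]
tcp_rot: [0.709, -0.698, -0.093, 0.044]
contact_force: [0.5, -0.3, 0.6]
grip_width: 0.0817
```

>>> jog_arm(
  deltas=[
    [0,0,0,0,0.6],
    [0,0,0,0,0.8],
    [0,0,0,0,0.8],
    [0,0,0,0,0.8],
    [0,0,0,0,0.8],
  ],
)

```text
t: 11.5
tcp_pos: [0.5879, 0.2758, 0.2193]
tcp_rot: [0.709, -0.697, -0.095, 0.041]
contact_force: [-0.7, -0.1, 5.2]
grip_width: 0.0578
```

```bash
python3 go.py .600 .2795 .038 1.766
```

```text
t 11.5 tcp [0.5879 0.2758 0.2193] grasp [0.6011 0.2801 0.0399] yaxis [ 0.074  0.024 -0.997] jawaz 1.764 q [ 0.33  0.51  1.63 -0.    0.93 -1.43] w 0.0578 F [-0.7 -0.1  5.2]
d [-0.0014  0.0018 -0.0004]
turn -0.003
turn 3.139
turn 3.139
```

>>> jog_arm(
  deltas=[
    [0,-0.02,0,0,0.8],
    [0,-0.03,0,0.1,0.8],
    [0,-0.03,0,0.22,0.8],
    [0,-0.03,0,0.353,0.8],
    [0,-0.03,0,0.353,0.8],
  ],
)

```text
t: 12.0
tcp_pos: [0.5849, 0.2747, 0.2473]
tcp_rot: [0.714, -0.695, 0.032, -0.08]
contact_force: [0.6, -0.8, -1.1]
grip_width: 0.058
```

>>> jog_arm(
  deltas=[
    [0,0,0,0,0.8],
    [0,0.014,0,0,0.8],
    [0,0.024,0,0,0.8],
    [0,0.029,0,0,0.8],
    [0,0.029,0,0,0.8],
  ],
)

```text
t: 12.5
tcp_pos: [0.5866, 0.2754, 0.2197]
tcp_rot: [0.714, -0.695, 0.033, -0.08]
contact_force: [-5.8, -0.4, 11.4]
grip_width: 0.0581
```

```bash
python3 go.py .600 .2795 .038 1.411
```

```text
t 12.5 tcp [0.5866 0.2754 0.2197] grasp [0.599  0.2794 0.0401] yaxis [ 0.069  0.022 -0.997] jawaz 1.413 q [ 0.33  0.51  1.63 -0.    0.93 -1.08] w 0.0581 F [-5.8 -0.4 11.4]
d [0.0008 0.0022 0.0002]
turn -0.001
turn 3.141
turn 3.141
```

>>> jog_arm(
  deltas=[
    [0,0,0,0,0],
    [0,0,0,0,0],
    [0,0,0,0,0],
    [0,0,0,0,0],
    [0,-0.02,0,0,0],
  ],
)

```text
t: 13.0
tcp_pos: [0.585, 0.2746, 0.2356]
tcp_rot: [0.713, -0.695, 0.034, -0.079]
contact_force: [0.1, 0.1, 0.1]
grip_width: 0.0929
```

>>> jog_arm(
  deltas=[
    [0,-0.045,0,0,0],
    [0,-0.09,0,0,0],
    [0,-0.14,0,0,0],
    [0,-0.19,0,0,0],
    [0,-0.24,0,0,0],
  ],
)

```text
t: 13.5
tcp_pos: [0.5685, 0.2694, 0.4797]
tcp_rot: [0.714, -0.694, 0.032, -0.081]
contact_force: [0.3, 0.1, -0.2]
grip_width: 0.0942
```

```bash
python3 go.py .72 -.18 .45 1.411
python3 - <<'E'
from cell import imaging
from h import *
for n in("side","wrist","scene"):
    im=imaging.camera(n); cv2.imwrite(f"pics/{n}5.png",im[:,:,::-1])
im=cv2.imread("pics/side5.png"); zoom(im,205,240,110,70,7,"pics/v5.png")
im=cv2.imread("pics/scene5.png"); zoom(im,385,175,75,50,8,"pics/v6.png")
E
```

```text
t 13.5 tcp [0.5685 0.2694 0.4797] grasp [0.5812 0.2735 0.3002] yaxis [ 0.071  0.023 -0.997] jawaz 1.412 q [ 0.33  0.31  1.28 -0.    1.48 -1.08] w 0.0942 F [ 0.3  0.1 -0.2]
d [ 0.2191 -0.1498 -0.4206]
turn -0.001
turn 3.14
turn 3.14
```

View pics/v5.png

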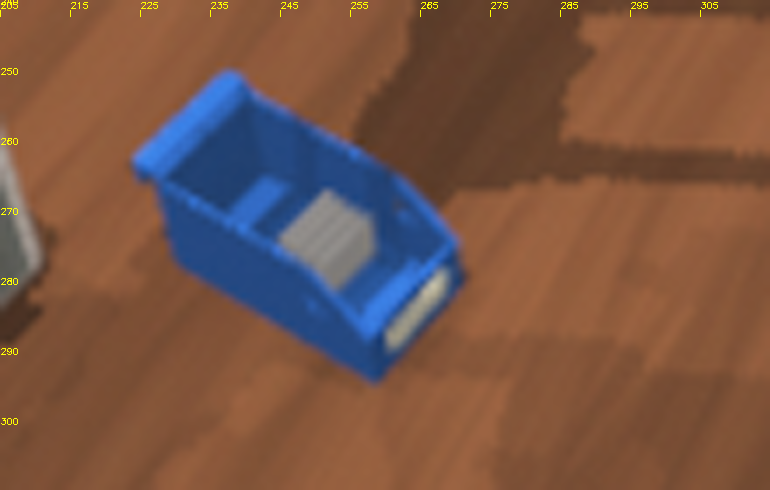

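View pics/v6.png

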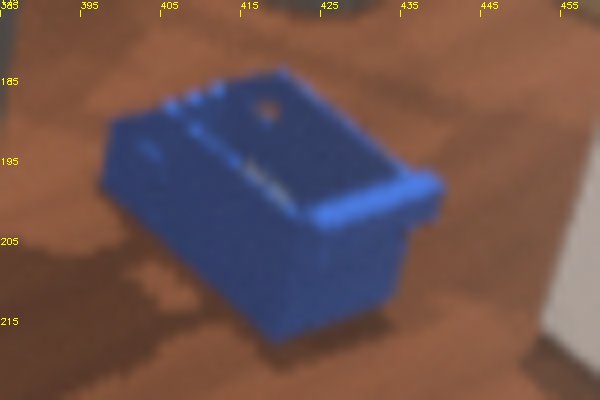

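View pics/wrist5.png

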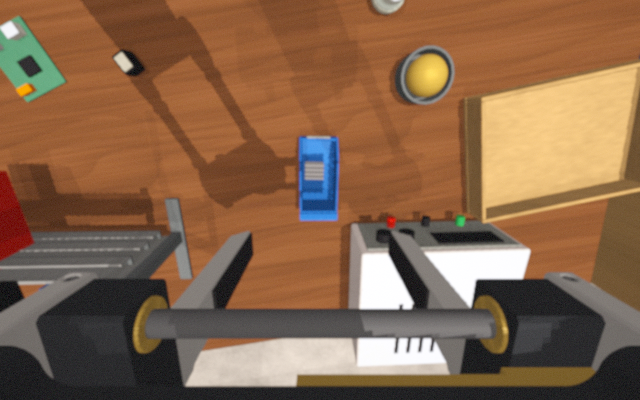

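Run:
```python
from h import *
im=cv2.imread("pics/wrist5.png"); zoom(im,0,160,200,130,4,"pics/v7.png")
from cell import imaging
c=imaging.calibration("wrist")
import json; json.dump({k:(v.tolist() if hasattr(v,"tolist") else v) for k,v in c.items()},open("w5.json","w"))
from bin import fit
S=[((-55,-29,0),(397,198)),((55,-29,0),(419,217.5)),((66,-29,63),(424.5,203)),((66,29,63),(440,198.5)),((-23,29,58),(420,183.5))]
D=[((-55,29,0),(258.5,294.5)),((55,29,0),(230.5,277.5)),((66,29,63),(224,263)),((66,-29,63),(238,250)),((-55,-29,32),(270.5,274.5))]
p,f=fit(S,D,[.605,.28,-.16]);print(p,f)
from rack import T
a=im.copy()
for P,pp in((np.array([(-55,-29,32),(-55,29,32),(66,29,63),(66,-29,63)])/1e3,p),(np.array([(-13,190,135),(-13,60,135),(0,190,150),(-126,29,107),(-126,-29,107),(-13,190,92)])/1e3,[.6359,-.1843,-.1575])):
    uv=proj(c,T(pp,P));print(uv.round(1).tolist())
    for u,v in uv: cv2.circle(a,(int(u),int(v)),3,(0,255,255),1)
zoom(a,0,120,360,170,2,"pics/w5o.png")
```

```text
[ 0.60190907  0.27936345 -0.17577746] [-0.5 -0.4 -0.8  0.   0.   0.3 -0.1 -0.5  0.3  0.2  0.2  0.5 -0.4  0.1
 -0.2 -0.1 -0.5 -0.2 -0.1 -0.2]
[[299.1, 140.4], [338.0, 140.8], [336.9, 223.4], [299.1, 223.4]]
[[117.6, 268.9], [13.0, 271.2], [112.5, 284.5], [-25.2, 179.8], [-74.9, 180.4], [136.8, 252.2]]
```

View pics/v7.png

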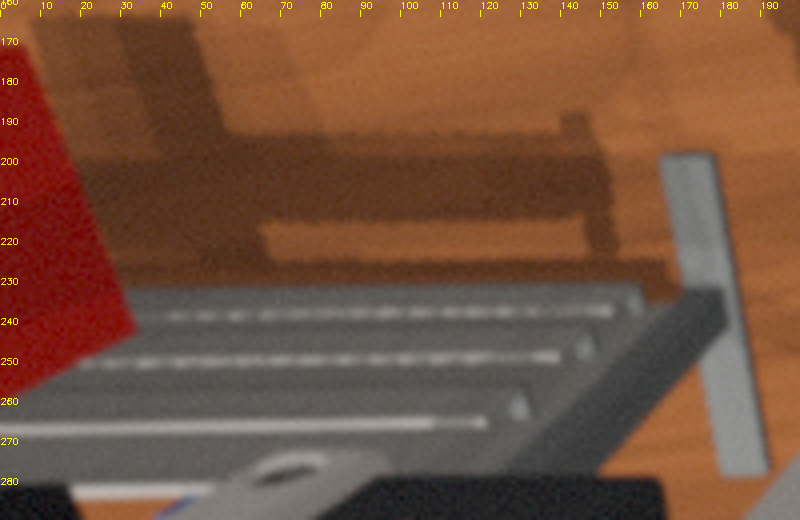

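View pics/w5o.png

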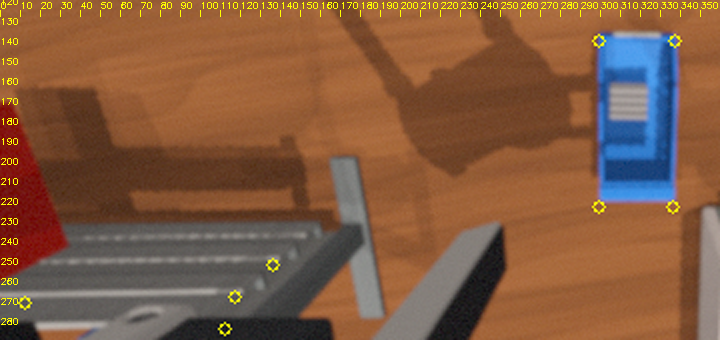

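>>> jog_arm(
  deltas=[
    [0.015,-0.035,-0.03,0,0],
    [0.03,-0.07,-0.06,0,0],
    [0.05,-0.105,-0.09,0,0],
    [0.075,-0.14,-0.12,0,0],
    [0.1,-0.15,-0.16,0,0],
  ],
)

```text
t: 14.15
tcp_pos: [0.6316, 0.0925, 0.6305]
tcp_rot: [0.715, -0.694, 0.03, -0.081]
contact_force: [0.7, -0.0, -0.5]
grip_width: 0.094
```

>>> jog_arm(
  deltas=[
    [0.024,0,-0.043,0,0],
    [0.048,0,-0.086,0,0],
    [0.072,0,-0.13,0,0],
    [0.096,0,-0.174,0,0],
    [0.12,0,-0.217,0,0],
  ],
)

```text
t: 14.65
tcp_pos: [0.7163, -0.1429, 0.6266]
tcp_rot: [0.715, -0.694, 0.034, -0.08]
contact_force: [0.6, -0.3, 0.1]
grip_width: 0.0941
```

```bash
python3 go.py .8 -.2 .5 1.411
```

```text
t 14.65 tcp [ 0.7163 -0.1429  0.6266] grasp [ 0.7284 -0.1386  0.4471] yaxis [ 0.067  0.024 -0.997] jawaz 1.412 q [-0.3   0.52  0.59  0.05  1.97 -1.69] w 0.0941 F [ 0.6 -0.3  0.1]
d [ 0.0837 -0.0495 -0.0474]
turn -0.002
turn 3.14
turn 3.14
```

>>> jog_arm(
  deltas=[
    [0.05,0,0,0,0],
    [0.1,0,0,0,0],
    [0.15,0,-0.01,0,0],
    [0.2,0,-0.01,0,0],
    [0.25,0,-0.02,0,0],
  ],
)

```text
t: 15.15
tcp_pos: [0.8237, -0.1669, 0.5852]
tcp_rot: [0.713, -0.695, 0.02, -0.093]
contact_force: [-0.5, 0.2, 0.3]
grip_width: 0.0941
```

```bash
python3 go.py .8 -.2 .5 1.411
```

```text
t 15.15 tcp [ 0.8237 -0.1669  0.5852] grasp [ 0.8423 -0.1638  0.4062] yaxis [ 0.104  0.017 -0.994] jawaz 1.412 q [-0.29  0.76  0.22  0.05  2.06 -1.68] w 0.0941 F [-0.5  0.2  0.3]
d [-0.0264 -0.0983 -0.0393]
turn -0.002
turn 3.139
turn 3.139
```

>>> jog_arm(
  deltas=[
    [0.25,0,0,0,0],
    [0.25,0,0,0,0],
    [0.25,0,0,0,0],
    [0.25,0,0,0,0],
    [0.25,0,0,0,0],
  ],
)

```text
t: 15.65
tcp_pos: [0.8732, -0.1701, 0.5291]
tcp_rot: [0.71, -0.696, 0.006, -0.107]
contact_force: [0.2, 0.2, -0.3]
grip_width: 0.0939
```

```bash
python3 go.py .8 -.2 .5 1.411
```

```text
t 15.65 tcp [ 0.8732 -0.1701  0.5291] grasp [ 0.899  -0.1685  0.351 ] yaxis [ 0.143  0.009 -0.99 ] jawaz 1.412 q [-0.28  0.83  0.22  0.05  1.95 -1.67] w 0.0939 F [ 0.2  0.2 -0.3]
d [-0.0707 -0.162  -0.042 ]
turn -0.004
turn 3.138
turn 3.138
```

>>> jog_arm(
  deltas=[
    [0.25,-0.1,0,0,0],
    [0.25,-0.1,0,0,0],
    [0.25,-0.1,0,0,0],
    [0.25,-0.1,0,0,0],
    [0.25,-0.1,0,0,0],
  ],
)

```text
t: 16.15
tcp_pos: [0.8802, -0.169, 0.5323]
tcp_rot: [0.708, -0.696, -0.008, -0.122]
contact_force: [-0.4, 0.3, 0.4]
grip_width: 0.094
```

>>> jog_arm(
  deltas=[
    [0.6,0,-0.05,0,0],
    [0.6,0,-0.05,0,0],
    [0.6,0,-0.05,0,0],
    [0.6,0,-0.05,0,0],
    [0.6,0,-0.05,0,0],
  ],
)

```text
t: 16.65
tcp_pos: [0.921, -0.1878, 0.4755]
tcp_rot: [0.705, -0.696, -0.021, -0.136]
contact_force: [1.0, 0.0, -0.0]
grip_width: 0.0939
```

```bash
python3 go.py .8 -.2 .5 1.411
```

```text
t 16.65 tcp [ 0.921  -0.1878  0.4755] grasp [ 0.9607 -0.1887  0.3   ] yaxis [ 0.221 -0.005 -0.975] jawaz 1.411 q [-0.29  0.89  0.22  0.06  1.81 -1.67] w 0.0939 F [ 1.  0. -0.]
d [-0.1091 -0.2305 -0.0306]
turn -0.007
turn 3.135
turn 3.135
```

>>> jog_arm(
  deltas=[
    [0.3,-0.15,-0.03,0,0],
    [0.3,-0.15,-0.03,0,0],
    [0.3,-0.15,-0.03,0,0],
    [0.3,-0.15,-0.03,0,0],
    [0.3,-0.15,-0.03,0,0],
  ],
)

```text
t: 17.15
tcp_pos: [0.907, -0.197, 0.5111]
tcp_rot: [0.701, -0.696, -0.037, -0.152]
contact_force: [-0.5, 0.0, 0.1]
grip_width: 0.0942
```

>>> jog_arm(
  deltas=[
    [0.3,-0.1,-0.03,0,0],
    [0.3,-0.1,-0.03,0,0],
    [0.3,-0.1,-0.03,0,0],
    [0.3,-0.1,-0.03,0,0],
    [0.3,-0.1,-0.03,0,0],
  ],
)

```text
t: 17.65
tcp_pos: [0.9071, -0.207, 0.5206]
tcp_rot: [0.697, -0.696, -0.051, -0.166]
contact_force: [-0.2, 1.1, -0.5]
grip_width: 0.0942
```

```bash
python3 go.py .8 -.2 .5 1.411
```

```text
t 17.65 tcp [ 0.9071 -0.207   0.5206] grasp [ 0.9614 -0.2111  0.3491] yaxis [ 0.302 -0.023 -0.953] jawaz 1.41 q [-0.31  0.85  0.22  0.07  1.77 -1.69] w 0.0942 F [-0.2  1.1 -0.5]
d [-0.108  -0.1928 -0.0108]
turn -0.009
turn 3.133
turn 3.133
```

>>> jog_arm(
  deltas=[
    [0.3,-0.1,-0.03,0,0],
    [0.3,-0.1,-0.03,0,0],
    [0.3,-0.1,-0.03,0,0],
    [0.3,-0.1,-0.03,0,0],
    [0.3,-0.1,-0.03,0,0],
  ],
)

```text
t: 18.15
tcp_pos: [0.9041, -0.2151, 0.5366]
tcp_rot: [-0.693, 0.695, 0.065, 0.181]
contact_force: [-0.7, -1.0, -0.3]
grip_width: 0.0938
```

>>> jog_arm(
  deltas=[
    [0.3,-0.1,-0.03,0,0],
    [0.3,-0.1,-0.03,0,0],
    [0.3,-0.1,-0.03,0,0],
    [0.3,-0.1,-0.03,0,0],
    [0.3,-0.1,-0.03,0,0],
  ],
)

```text
t: 18.65
tcp_pos: [0.8988, -0.2216, 0.5558]
tcp_rot: [-0.688, 0.695, 0.08, 0.195]
contact_force: [0.0, -0.5, -0.1]
grip_width: 0.0942
```

>>> jog_arm(
  deltas=[
    [0.3,-0.1,-0.03,0,0],
    [0.3,-0.1,-0.03,0,0],
    [0.3,-0.1,-0.03,0,0],
    [0.3,-0.1,-0.03,0,0],
    [0.3,-0.1,-0.03,0,0],
  ],
)

```text
t: 19.15
tcp_pos: [0.8915, -0.2268, 0.5778]
tcp_rot: [-0.682, 0.694, 0.095, 0.21]
contact_force: [-0.5, -0.4, 0.6]
grip_width: 0.0943
```

```bash
python3 go.py .68 .15 .43 1.411
```

```text
t 19.15 tcp [ 0.8915 -0.2268  0.5778] grasp [ 0.9669 -0.2361  0.4146] yaxis [ 0.419 -0.051 -0.907] jawaz 1.407 q [-0.34  0.79  0.22  0.09  1.7  -1.71] w 0.0943 F [-0.5 -0.4  0.6]
d [-0.3099 -0.1539  0.3345]
turn -0.011
turn 3.13
turn 3.13
```

>>> jog_arm(
  deltas=[
    [-0.03,-0.016,0.034,0,0],
    [-0.06,-0.032,0.067,0,0],
    [-0.09,-0.048,0.1,0,0],
    [-0.12,-0.063,0.134,0,0],
    [-0.155,-0.077,0.167,0,0],
  ],
)

```text
t: 19.65
tcp_pos: [0.7468, -0.0326, 0.5855]
tcp_rot: [-0.682, 0.694, 0.095, 0.211]
contact_force: [-0.3, 0.4, 0.3]
grip_width: 0.0939
```

>>> jog_arm(
  deltas=[
    [-0.03,-0.016,0.034,0,0],
    [-0.06,-0.032,0.067,0,0],
    [-0.09,-0.048,0.1,0,0],
    [-0.12,-0.063,0.134,0,0],
    [-0.155,-0.077,0.167,0,0],
  ],
)

```text
t: 20.15
tcp_pos: [0.6034, 0.1599, 0.5934]
tcp_rot: [-0.682, 0.694, 0.095, 0.211]
contact_force: [0.6, 0.5, 0.3]
grip_width: 0.0943
```

Run:
```python
from go import plan
import numpy as np
th=-.165; b=np.array([.602,.2794])
g=b-.012*np.array([np.cos(th),np.sin(th)]); print(g)
plan([*g,.14],1.406); plan([*g,.038],1.406)
```

```text
[0.59016298 0.28137103]
t 20.15 tcp [0.6034 0.1599 0.5934] grasp [0.679  0.1508 0.4302] yaxis [ 0.42  -0.051 -0.906] jawaz 1.407 q [ 0.19  0.19  1.21 -0.13  1.32 -1.21] w 0.0943 F [0.6 0.5 0.3]
d [-0.2223  0.2191  0.1086]
turn -0.007
turn 3.134
turn 3.134
t 20.15 tcp [0.6034 0.1599 0.5934] grasp [0.679  0.1508 0.4302] yaxis [ 0.42  -0.051 -0.906] jawaz 1.407 q [ 0.19  0.19  1.21 -0.13  1.32 -1.21] w 0.0943 F [0.6 0.5 0.3]
d [-0.2654  0.3115  0.1065]
turn -0.007
turn 3.134
turn 3.134
```

>>> jog_arm(
  deltas=[
    [-0.03,0.025,0.02,0,0],
    [-0.06,0.055,0.035,0,0],
    [-0.09,0.085,0.05,0,0],
    [-0.12,0.115,0.06,0,0],
    [-0.15,0.145,0.075,0,0],
  ],
)

```text
t: 20.65
tcp_pos: [0.5425, 0.2488, 0.3985]
tcp_rot: [-0.682, 0.694, 0.095, 0.211]
contact_force: [0.2, 1.0, 0.4]
grip_width: 0.0945
```

>>> jog_arm(
  deltas=[
    [-0.03,0.03,0.015,0,0],
    [-0.06,0.06,0.03,0,0],
    [-0.072,0.074,0.034,0,0],
    [-0.072,0.074,0.034,0,0],
    [-0.072,0.074,0.034,0,0],
  ],
)

```text
t: 21.15
tcp_pos: [0.5163, 0.2896, 0.3035]
tcp_rot: [-0.682, 0.694, 0.095, 0.211]
contact_force: [0.9, 0.5, 0.3]
grip_width: 0.0939
```

Run:
```python
from go import plan
plan([.5902,.2814,.038],1.406)
from cell import imaging
from h import *
c=imaging.calibration("wrist");im=imaging.camera("wrist"); 
from rack import T
P=np.array([(-55,-29,32),(-55,29,32),(66,29,63),(66,-29,63),(-23,29,58),(-23,-29,58)])/1e3
a=im[:,:,::-1].copy()
for u,v in proj(c,T([.602,.2794,-.165],P)): cv2.circle(a,(int(u),int(v)),3,(0,255,255),1)
cv2.imwrite("pics/w6o.png",a)
im=imaging.camera("scene");cv2.imwrite("pics/scene6.png",im[:,:,::-1])
```

```text
t 21.15 tcp [0.5163 0.2896 0.3035] grasp [0.5918 0.2805 0.1403] yaxis [ 0.42  -0.051 -0.906] jawaz 1.408 q [ 0.47  0.3   1.78 -0.37  0.72 -0.7 ] w 0.0939 F [0.9 0.5 0.3]
d [-0.0448  0.092  -0.0013]
turn -0.006
turn 3.135
turn 3.135
```

View pics/w6o.png

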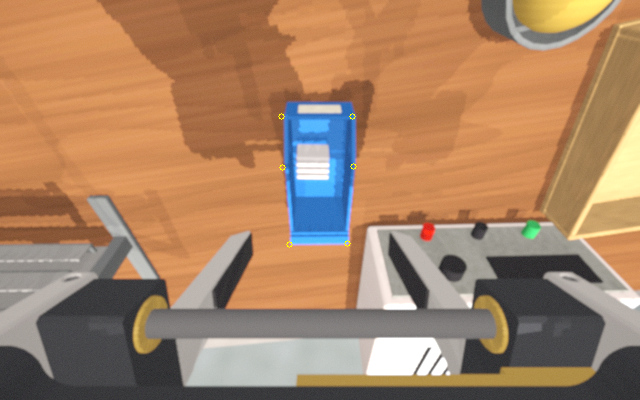

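View pics/scene6.png

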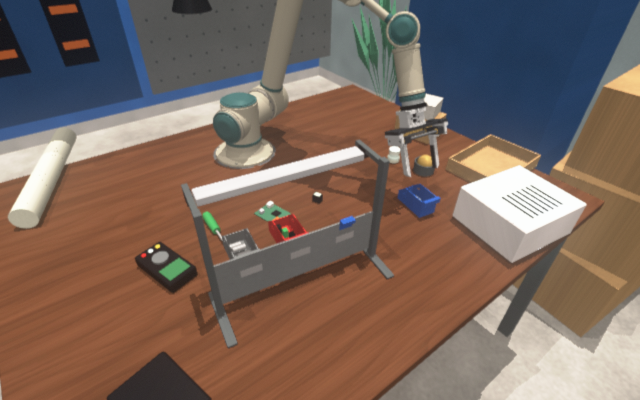

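>>> jog_arm(
  deltas=[
    [-0.015,0.03,0,-0.006,0],
    [-0.03,0.06,0,-0.006,0],
    [-0.04,0.082,0,-0.006,0],
    [-0.045,0.092,0,-0.006,0],
    [-0.045,0.092,0,-0.006,0.3],
  ],
)

```text
t: 21.75
tcp_pos: [0.5146, 0.2913, 0.2002]
tcp_rot: [-0.682, 0.695, 0.096, 0.208]
contact_force: [-0.1, 0.9, -1.4]
grip_width: 0.0889
```

```bash
python3 go.py .5902 .2814 .038 1.406
python3 - <<'E'
from cell import imaging
from h import *
im=imaging.camera("side");cv2.imwrite("pics/side7.png",im[:,:,::-1]); zoom(im[:,:,::-1],180,200,130,110,6,"pics/v8.png")
E
```

```text
t 21.75 tcp [0.5146 0.2913 0.2002] grasp [0.5899 0.2819 0.0369] yaxis [ 0.418 -0.052 -0.907] jawaz 1.412 q [ 0.47  0.43  1.91 -0.52  0.5  -0.51] w 0.0889 F [-0.1  0.9 -1.4]
d [ 0.0008 -0.0008 -0.0004]
turn -0.001
turn 3.14
turn 3.14
```

View pics/v8.png

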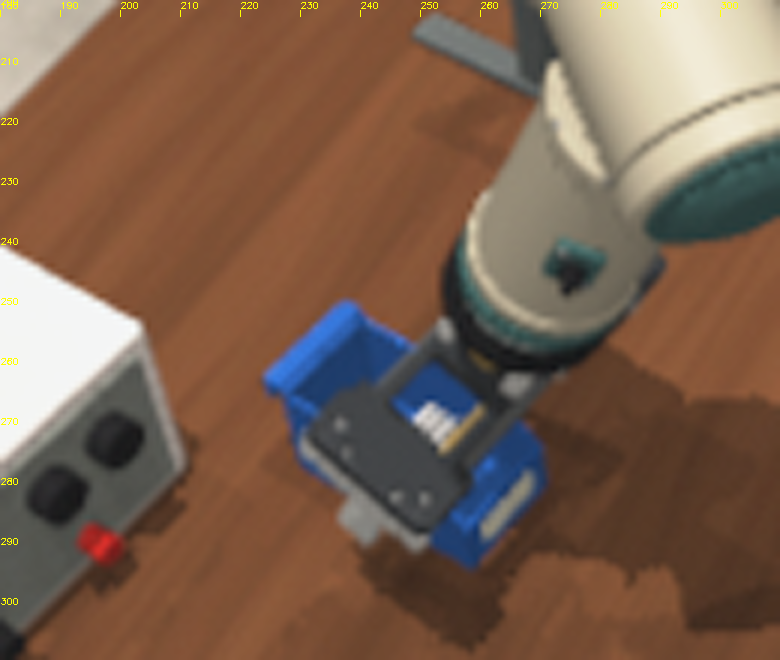

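Well placed. Close, then lift.

>>> jog_arm(
  deltas=[
    [0,0,0,0,0.8],
    [0,0,0,0,0.8],
    [0,0,0,0,0.8],
    [0,0,0,0,0.8],
    [0,0,0,0,0.8],
  ],
)

```text
t: 22.3
tcp_pos: [0.5144, 0.2918, 0.2015]
tcp_rot: [-0.682, 0.694, 0.097, 0.209]
contact_force: [-1.5, 0.4, 5.6]
grip_width: 0.0583
```

>>> jog_arm(
  deltas=[
    [0,0,0,0,0.8],
    [0.008,-0.018,0,0,0.8],
    [0.017,-0.037,0,0,0.8],
    [0.017,-0.037,0,0,0.8],
    [0.017,-0.037,0,0,0.8],
  ],
)

```text
t: 22.8
tcp_pos: [0.5136, 0.291, 0.2408]
tcp_rot: [-0.682, 0.695, 0.097, 0.208]
contact_force: [0.9, -0.4, -1.3]
grip_width: 0.0582
```

```bash
python3 go.py .5902 .2814 .038 1.406
python3 - <<'E'
from cell import imaging
from h import *
for n,b in(("side",(180,180,130,110)),("scene",(375,150,100,80))):
    im=imaging.camera(n);cv2.imwrite(f"pics/{n}8.png",im[:,:,::-1]); zoom(im[:,:,::-1],*b,6,f"pics/{n}8z.png")
E
```

```text
t 22.8 tcp [0.5136 0.291  0.2408] grasp [0.5888 0.2817 0.0776] yaxis [ 0.418 -0.052 -0.907] jawaz 1.412 q [ 0.47  0.37  1.87 -0.45  0.58 -0.6 ] w 0.0582 F [ 0.9 -0.4 -1.3]
d [-0.0154  0.0365 -0.0007]
turn -0.001
turn 3.14
turn 3.14
```

View pics/side8z.png

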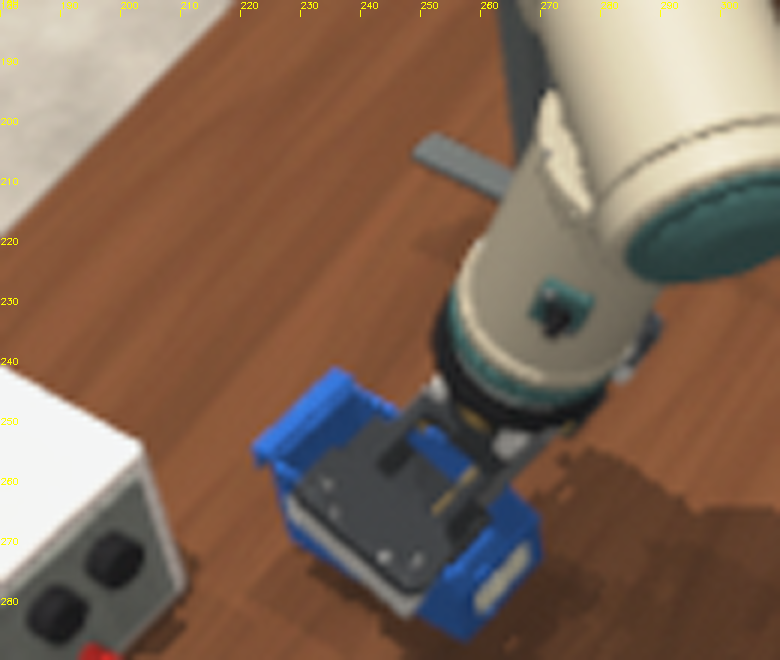

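View pics/scene8z.png

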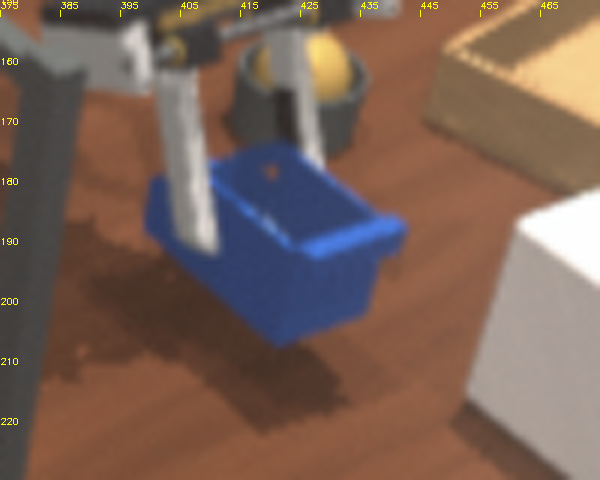

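```bash
cat > hold.py <<'E'
from h import *
from rack import cs,cd
from scipy.optimize import least_squares
def pose(p,P):
    Rm=R.from_euler("ZYX",[p[3],p[4],p[5]]).as_matrix(); return P@Rm.T+p[:3]
def fit(S,D,p0,reg=(0,0,0,0,30,100)):
    def g(p):
        o=[(proj(c,pose(p,np.array([a for a,_ in X])/1e3))-np.array([b for _,b in X])).ravel() for c,X in((cs,S),(cd,D)) if X]
        return np.hstack(o+[np.array(reg)*(p-p0)])
    o=least_squares(g,p0,loss="soft_l1"); return o.x,o.fun.round(1)
E
python3 - <<'E'
from hold import *
S=[((-55,-29,0),(399,188.5)),((55,-29,0),(420.7,207.5)),((66,-29,63),(426.5,192.3)),((66,29,63),(442,187)),((55,29,0),(435.5,201.8))]
D=[((-55,29,0),(256.5,286.2)),((66,29,63),(222.3,254)),((66,-29,63),(235,241)),((55,29,0),(228.8,270)),((-55,-29,32),(269,267))]
p,f=fit(S,D,np.array([.6,.28,.04,-.16,0,0])); print(p.round(4),f)
lip=pose(p,np.array([[.059,0,.06]]))[0]; print("lip",lip)
g=np.array([.5888,.2817,.0776]); print("lip-grasp",(lip-g).round(4), "expected", np.array([.071*np.cos(.16),-.071*np.sin(.16),.022+.001]).round(4))
E
```

```text
[ 0.6019  0.2796  0.0388 -0.1855 -0.0108  0.0014] [-0.6 -0.5 -0.3 -0.   0.3  0.   0.6  0.2  0.2  0.4  0.5  1.3 -0.6  0.1
  0.9  0.1 -0.8 -0.6  0.3 -0.5  0.  -0.  -0.  -0.  -0.3  0.1]
lip [0.65925518 0.26878524 0.09941388]
lip-grasp [ 0.0705 -0.0129  0.0218] expected [ 0.0701 -0.0113  0.023 ]
```

```bash
python3 go.py .4848 -.033 .1405 1.412; cat > ik.txt <<'E'
E
python3 - <<'E'
from go import plan
plan([.574,-.047,.1405],1.412)
E
```

```text
t 22.9 tcp [0.5133 0.2907 0.2397] grasp [0.5882 0.2812 0.0763] yaxis [ 0.416 -0.053 -0.908] jawaz 1.412 q [ 0.47  0.38  1.87 -0.45  0.58 -0.6 ] w 0.058 F [-0.1 -0.5 -2. ]
d [-0.0187 -0.0847 -0.3256]
turn -0.006
turn 3.136
turn 3.136
t 22.9 tcp [0.5133 0.2907 0.2397] grasp [0.5882 0.2812 0.0763] yaxis [ 0.416 -0.053 -0.908] jawaz 1.412 q [ 0.47  0.38  1.87 -0.45  0.58 -0.6 ] w 0.058 F [-0.1 -0.5 -2. ]
d [ 0.0632 -0.0468 -0.3254]
turn -0.006
turn 3.136
turn 3.136
```

>>> jog_arm(
  deltas=[
    [0,-0.02,-0.01,0,0.8],
    [0,-0.045,-0.03,0,0.8],
    [-0.002,-0.065,-0.06,0,0.8],
    [-0.005,-0.08,-0.095,0,0.8],
    [-0.01,-0.085,-0.13,0,0.8],
  ],
)

```text
t: 23.4
tcp_pos: [0.4482, 0.1679, 0.312]
tcp_rot: [-0.682, 0.694, 0.097, 0.208]
contact_force: [1.3, -0.1, -1.5]
grip_width: 0.058
```

>>> jog_arm(
  deltas=[
    [-0.002,0,-0.035,0,0.8],
    [-0.004,0,-0.075,0,0.8],
    [-0.006,0,-0.115,0,0.8],
    [-0.008,0,-0.155,0,0.8],
    [-0.009,0,-0.18,0,0.8],
  ],
)

```text
t: 23.9
tcp_pos: [0.4111, -0.0096, 0.3037]
tcp_rot: [-0.682, 0.695, 0.095, 0.208]
contact_force: [0.4, -0.1, -2.3]
grip_width: 0.0584
```

```bash
python3 go.py .4848 -.033 .1405 1.412
python3 - <<'E'
from cell import imaging
from h import *
import json
c=imaging.calibration("wrist")
json.dump({k:(v.tolist() if hasattr(v,"tolist") else v) for k,v in c.items()},open("w9.json","w"))
for n in("wrist","side","scene"):
    im=imaging.camera(n);cv2.imwrite(f"pics/{n}9.png",im[:,:,::-1])
E
```

```text
t 23.9 tcp [ 0.4111 -0.0096  0.3037] grasp [ 0.4859 -0.0189  0.1403] yaxis [ 0.416 -0.052 -0.908] jawaz 1.411 q [-0.21  0.02  2.16  0.07  0.54 -1.67] w 0.0584 F [ 0.4 -0.1 -2.3]
d [ 0.0013  0.0001 -0.014 ]
turn -0.007
turn 3.134
turn 3.134
```

View pics/wrist9.png

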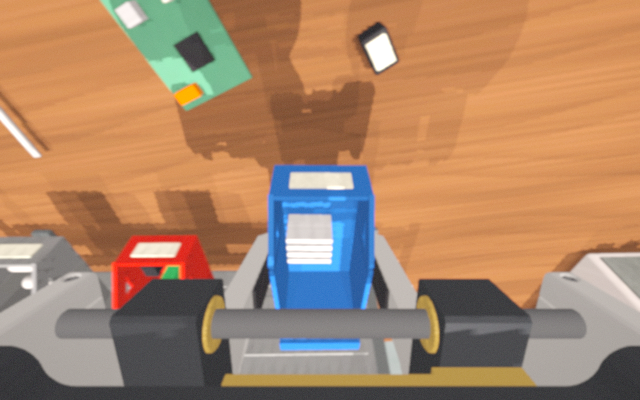

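View pics/side9.png

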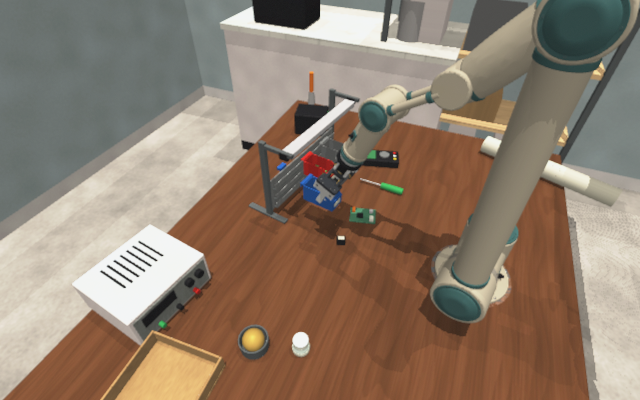

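View pics/scene9.png

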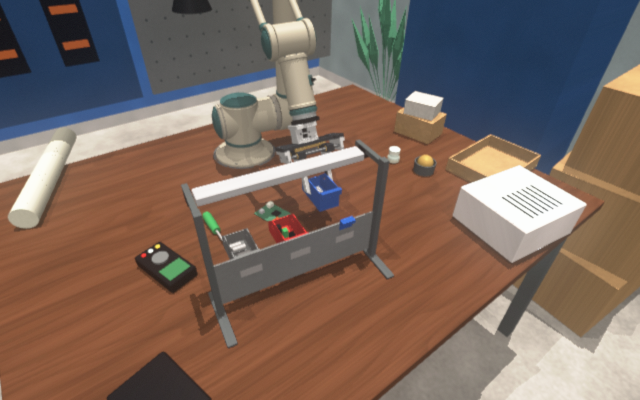

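Run:
```python
from h import *
a=cv2.imread("pics/wrist9.png");zoom(a,230,330,170,50,4,"pics/x1.png")
a=cv2.imread("pics/scene9.png");zoom(a,290,165,100,75,7,"pics/x2.png")
a=cv2.imread("pics/side9.png");zoom(a,250,130,110,90,7,"pics/x3.png")
```

```text
(no output)
```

View pics/x1.png

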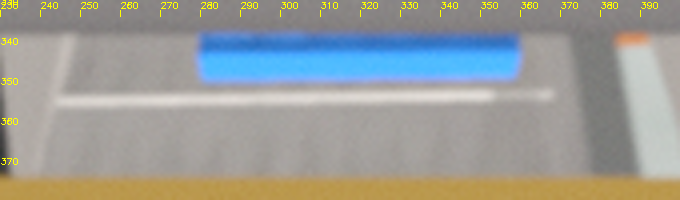

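View pics/x2.png

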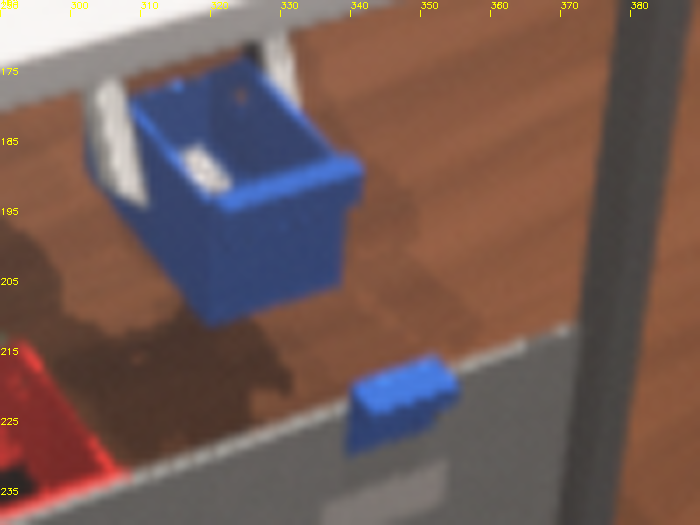

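View pics/x3.png

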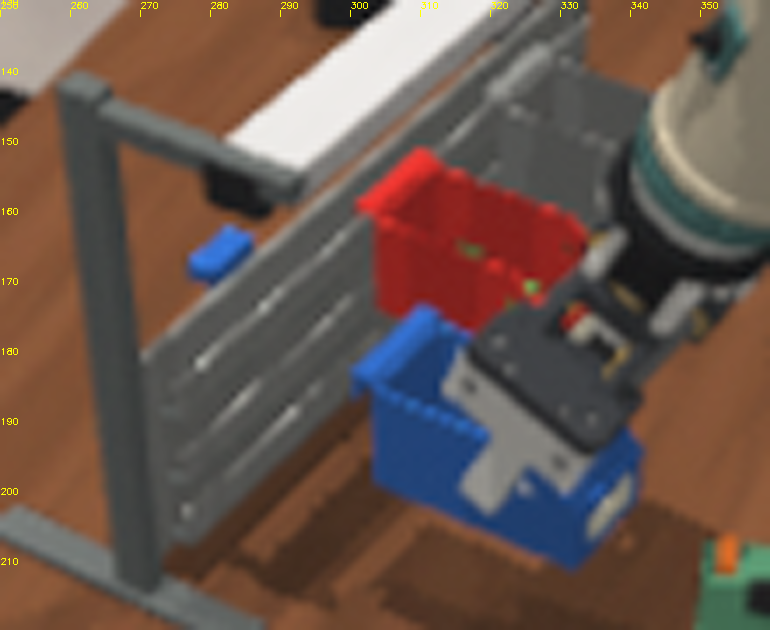

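Run:
```python
from h import *
import json
from rack import T,cs,cd
c={k:np.array(v) if isinstance(v,list) else v for k,v in json.load(open("w9.json")).items()}
p=[.6367,-.1795,-.158]
for z in(135,92,55): print(z,proj(c,T(p,np.array([[-11.5,100,z],[-11.5,190,z],[-13,190,z]])/1e3)).round(1).tolist())
b=np.array([.4859,-.0189,.1403])-[.4859-.4859,0,0]
# bin pose from grasp
th=-.159
o=np.array([b[0]+.012*np.cos(th),b[1]+.012*np.sin(th),b[2]-.038])
P=np.array([(66,-29,63),(66,29,63),(66,-29,47),(66,29,47),(55,-29,60)])/1e3
Q=T([o[0],o[1],th],P)+[0,0,o[2]]
print("lip pred",proj(c,Q).round(1).tolist())
print("scene lip",proj(cs,Q).round(1).tolist(),"side",proj(cd,Q).round(1).tolist())
print("scene tag",proj(cs,T(p,np.array([[0,103,161],[0,137,161]])/1e3)).round(1).tolist())
print("side tag",proj(cd,T(p,np.array([[0,137,161],[0,190,150],[-13,190,135],[0,200,2]])/1e3)).round(1).tolist())
```

```text
135 [[285.5, 355.6], [373.8, 353.9], [374.0, 353.3]]
92 [[288.4, 315.4], [367.7, 314.0], [367.8, 313.3]]
55 [[290.5, 286.8], [363.3, 285.7], [363.4, 285.0]]
lip pred [[280.7, 351.9], [359.2, 350.5], [282.6, 330.4], [356.7, 329.1], [279.7, 341.2]]
scene lip [[322.1, 194.3], [341.8, 188.2], [322.0, 199.3], [341.5, 193.1], [320.0, 192.9]] side [[309.5, 173.9], [299.5, 183.5], [309.5, 177.7], [299.7, 187.4], [312.3, 175.8]]
scene tag [[340.5, 218.1], [352.7, 213.9]]
side tag [[280.1, 170.2], [270.6, 181.4], [274.2, 186.3], [272.3, 215.5]]
```

```bash
python3 go.py .5742 -.0492 .1415 1.412
```

```text
t 24.05 tcp [ 0.4119 -0.009   0.304 ] grasp [ 0.4867 -0.0185  0.1406] yaxis [ 0.416 -0.053 -0.908] jawaz 1.409 q [-0.21  0.02  2.15  0.07  0.54 -1.66] w 0.0584 F [ 0.1  0.7 -1.8]
d [ 0.0834  0.0372 -0.0162]
turn -0.01
turn 3.131
turn 3.131
```

>>> jog_arm(
  deltas=[
    [0.008,0.002,-0.008,0,0.8],
    [0.03,0.011,-0.016,0,0.8],
    [0.055,0.023,-0.016,0,0.8],
    [0.075,0.033,-0.016,0,0.8],
    [0.083,0.037,-0.016,0,0.8],
  ],
)

```text
t: 24.55
tcp_pos: [0.5016, -0.0371, 0.3056]
tcp_rot: [-0.682, 0.695, 0.097, 0.207]
contact_force: [-11.6, -1.7, 3.5]
grip_width: 0.0578
```

```bash
python3 go.py .5742 -.0492 .1415 1.412
python3 - <<'E'
from cell import imaging
from h import *
import json
c=imaging.calibration("wrist")
json.dump({k:(v.tolist() if hasattr(v,"tolist") else v) for k,v in c.items()},open("w10.json","w"))
for n,b in(("wrist",(230,320,180,60,4)),("side",(250,120,110,90,7)),("scene",(290,145,100,85,7))):
    im=imaging.camera(n)[:,:,::-1];cv2.imwrite(f"pics/{n}10.png",im); zoom(im,*b,f"pics/{n}10z.png")
E
```

```text
t 24.55 tcp [ 0.5016 -0.0371  0.3056] grasp [ 0.5767 -0.0463  0.1423] yaxis [ 0.418 -0.051 -0.907] jawaz 1.415 q [-0.23  0.15  1.99  0.09  0.56 -1.7 ] w 0.0578 F [-11.6  -1.7   3.5]
d [-0.0022 -0.0002 -0.0033]
turn -0.004
turn 3.137
turn 3.137
```

View pics/wrist10z.png

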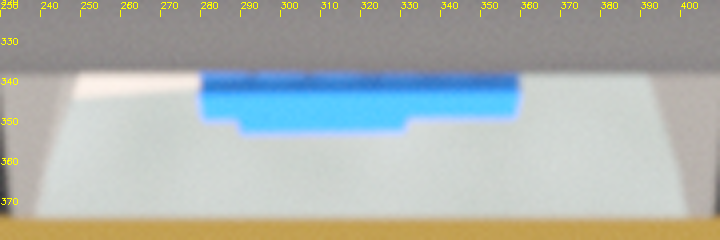

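View pics/side10z.png

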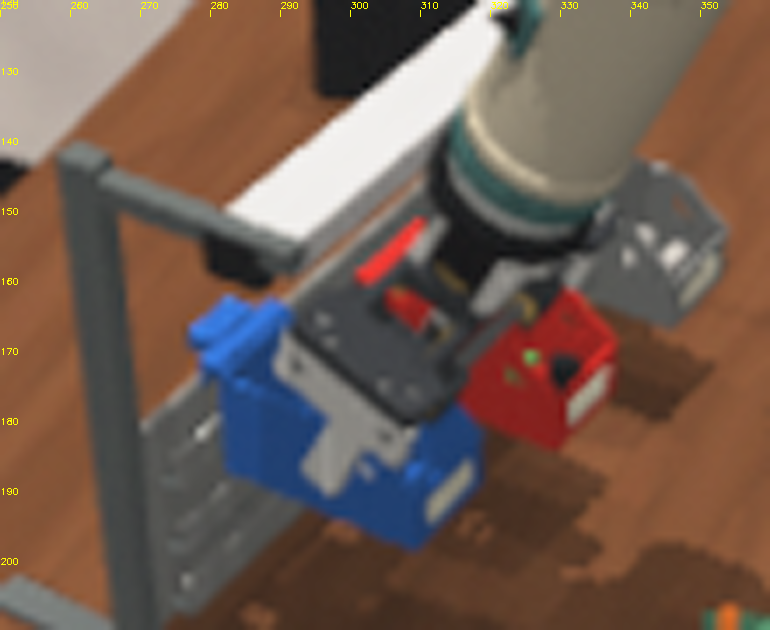

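View pics/scene10z.png

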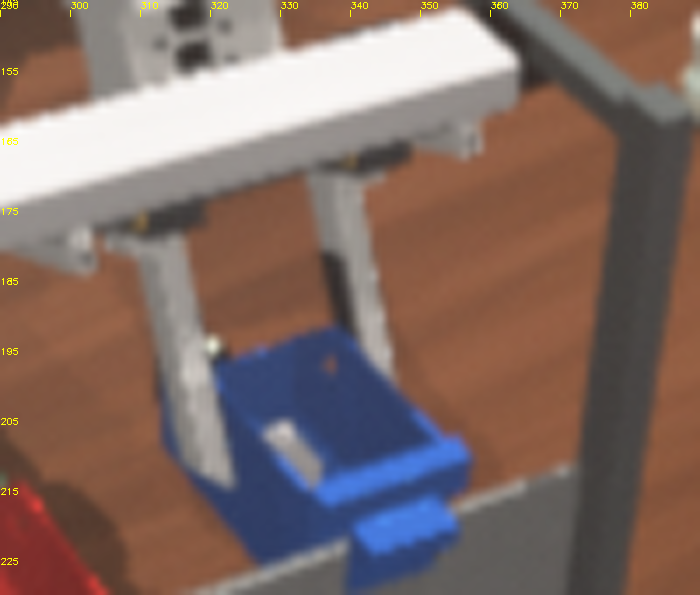

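```bash
python3 go.py .5742 -.0492 .1415 1.412
python3 - <<'E'
from h import *
import json
from rack import T,cs,cd
c={k:np.array(v) if isinstance(v,list) else v for k,v in json.load(open("w10.json")).items()}
for p in([.6369,-.1815,-.158],[.6359,-.1843,-.1575]):
    print("tag wrist",proj(c,T(p,np.array([[0,103,161],[0,137,161],[-4,103,161],[8,137,161]])/1e3)).round(1).tolist())
th=-.157; b=np.array([.5767,-.0463,.1423])
o=np.array([b[0]+.012*np.cos(th),b[1]+.012*np.sin(th),b[2]-.038])
P=np.array([(66,-29,63),(66,29,63)])/1e3
Q=T([o[0],o[1],th],P)+[0,0,o[2]]
print("lip pred",proj(c,Q).round(1).tolist(),proj(cs,Q).round(1).tolist(),proj(cd,Q).round(1).tolist())
E
```

```text
t 24.7 tcp [ 0.4994 -0.0369  0.3052] grasp [ 0.5743 -0.046   0.1418] yaxis [ 0.416 -0.05  -0.908] jawaz 1.414 q [-0.23  0.15  2.    0.09  0.56 -1.7 ] w 0.058 F [-0.2 -0.7 -1.1]
d [ 0.0002  0.0004 -0.0032]
turn -0.005
turn 3.137
turn 3.137
tag wrist [[291.9, 344.3], [336.5, 343.5], [291.6, 342.0], [336.1, 348.0]]
tag wrist [[288.0, 344.0], [332.7, 343.2], [287.6, 341.7], [332.4, 347.7]]
lip pred [[280.5, 351.7], [358.9, 350.3]] [[336.5, 216.8], [357.4, 209.6]] [[288.1, 162.2], [277.9, 171.2]]
```

Run:
```python
from h import *
import json
from rack import T,cs,cd
c9={k:np.array(v) if isinstance(v,list) else v for k,v in json.load(open("w9.json")).items()}
p=[.6359,-.1843,-.1575]
for x in(-5,0,5,10): print(x,"scene",proj(cs,T(p,np.array([[x,103,161],[x,137,161],[x,190,150],[x,-190,150]])/1e3)).round(1).tolist(),"side",proj(cd,T(p,np.array([[x,137,161],[x,103,161]])/1e3)).round(1).tolist())
for x in(-16,-11.5,-7): print("w9 rail",x,proj(c9,T(p,np.array([[x,190,135],[x,100,135]])/1e3)).round(1).tolist())
```

```text
-5 scene [[337.6, 217.4], [349.9, 213.2], [367.9, 210.4], [215.7, 263.3]] side [[282.2, 170.0], [288.1, 164.8]]
0 scene [[338.7, 218.7], [351.0, 214.4], [369.0, 211.5], [216.4, 264.9]] side [[280.9, 169.5], [286.9, 164.3]]
5 scene [[339.8, 219.9], [352.1, 215.6], [370.1, 212.7], [217.1, 266.5]] side [[279.7, 169.0], [285.7, 163.8]]
10 scene [[340.9, 221.2], [353.2, 216.9], [371.3, 213.9], [217.8, 268.2]] side [[278.5, 168.5], [284.5, 163.3]]
w9 rail -16 [[369.6, 352.1], [280.2, 353.8]]
w9 rail -11.5 [[369.1, 354.0], [280.7, 355.7]]
w9 rail -7 [[368.6, 355.8], [281.1, 357.5]]
```

>>> jog_arm(
  deltas=[
    [0,0,-0.004,0,0.8],
    [0,0,-0.007,0,0.8],
    [0.0009,0.0004,-0.007,0,0.8],
    [0.0018,0.0008,-0.007,0,0.8],
    [0.0018,0.0008,-0.007,0,0.8],
  ],
)

```text
t: 25.2
tcp_pos: [0.5001, -0.0452, 0.3061]
tcp_rot: [-0.682, 0.695, 0.096, 0.208]
contact_force: [-1.6, -0.4, -2.2]
grip_width: 0.058
```

```bash
python3 go.py .5742 -.053 .1415 1.412
python3 - <<'E'
from cell import imaging
from h import *
for n,b in(("wrist",(230,320,180,60,4)),("scene",(310,180,80,55,9))):
    im=imaging.camera(n)[:,:,::-1];cv2.imwrite(f"pics/{n}11.png",im); zoom(im,*b,f"pics/{n}11z.png")
E
```

```text
t 25.2 tcp [ 0.5001 -0.0452  0.3061] grasp [ 0.5753 -0.0545  0.1428] yaxis [ 0.418 -0.051 -0.907] jawaz 1.413 q [-0.25  0.15  1.99  0.1   0.57 -1.73] w 0.058 F [-1.6 -0.4 -2.2]
d [-0.0018  0.0006  0.0012]
turn -0.006
turn 3.135
turn 3.135
```

View pics/wrist11z.png

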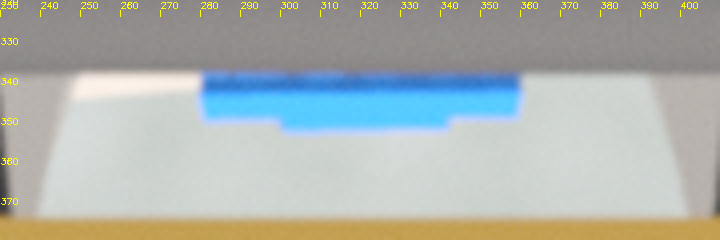

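View pics/scene11z.png

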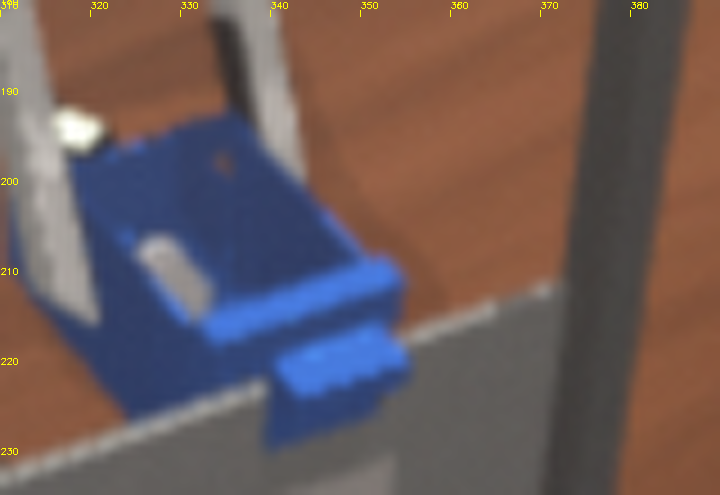

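>>> jog_arm(
  deltas=[
    [0.0009,0.0004,0,0,0.8],
    [0.0018,0.0008,0,0,0.8],
    [0.0018,0.0008,0,0,0.8],
    [0.0018,0.0008,0,0,0.8],
    [0.0018,0.0008,0,0,0.8],
  ],
)

```text
t: 25.8
tcp_pos: [0.5009, -0.045, 0.3052]
tcp_rot: [-0.682, 0.695, 0.095, 0.206]
contact_force: [-7.0, 0.1, 1.0]
grip_width: 0.0581
```

```bash
python3 go.py .5742 -.053 .1415 1.412
```

```text
t 25.8 tcp [ 0.5009 -0.045   0.3052] grasp [ 0.5754 -0.0541  0.1416] yaxis [ 0.414 -0.05  -0.909] jawaz 1.413 q [-0.25  0.16  1.99  0.1   0.57 -1.73] w 0.0581 F [-7.   0.1  1. ]
d [-0.0013 -0.0005  0.0009]
turn -0.006
turn 3.136
turn 3.136
```

>>> jog_arm(
  deltas=[
    [-0.0029,-0.0013,0,0,0.8],
    [-0.0029,-0.0013,0,0,0.8],
    [-0.0057,0.0047,0,0,0.8],
    [-0.0087,0.0107,0,0,0.8],
    [-0.0102,0.0137,0,0,0.8],
  ],
)

```text
t: 26.3
tcp_pos: [0.4993, -0.0446, 0.2885]
tcp_rot: [-0.682, 0.694, 0.097, 0.208]
contact_force: [-0.6, 0.4, -1.0]
grip_width: 0.0582
```

```bash
python3 go.py .573 -.053 .1125 1.412
```

```text
t 26.3 tcp [ 0.4993 -0.0446  0.2885] grasp [ 0.5745 -0.0539  0.1253] yaxis [ 0.418 -0.051 -0.907] jawaz 1.413 q [-0.25  0.17  2.02  0.11  0.52 -1.74] w 0.0582 F [-0.6  0.4 -1. ]
d [-0.0069  0.0109  0.0004]
turn -0.006
turn 3.135
turn 3.135
```

>>> jog_arm(
  deltas=[
    [-0.0011,-0.0005,0,0,0.8],
    [-0.0011,-0.0005,0,0,0.8],
    [-0.0024,0.0022,0,0,0.8],
    [-0.0038,0.005,0,0,0.8],
    [-0.0046,0.0068,0,0,0.8],
  ],
)

```text
t: 26.8
tcp_pos: [0.4978, -0.0443, 0.2811]
tcp_rot: [-0.682, 0.694, 0.097, 0.208]
contact_force: [-0.2, 0.8, -1.6]
grip_width: 0.0585
```

```bash
python3 go.py .573 -.053 .1125 1.412
```

```text
t 26.8 tcp [ 0.4978 -0.0443  0.2811] grasp [ 0.5731 -0.0535  0.1178] yaxis [ 0.418 -0.051 -0.907] jawaz 1.413 q [-0.25  0.18  2.04  0.11  0.5  -1.74] w 0.0585 F [-0.2  0.8 -1.6]
d [-0.0024  0.0047  0.0004]
turn -0.006
turn 3.135
turn 3.135
```

>>> jog_arm(
  deltas=[
    [-0.0009,0.0018,0,0,0.8],
    [-0.0018,0.0036,0,0,0.8],
    [-0.0026,0.0054,0,0,0.8],
    [-0.0026,0.0054,0,0,0.8],
    [-0.0026,0.0054,0,0,0.8],
  ],
)

```text
t: 27.3
tcp_pos: [0.4981, -0.0443, 0.2757]
tcp_rot: [-0.682, 0.695, 0.097, 0.209]
contact_force: [0.1, 0.2, 0.9]
grip_width: 0.0578
```

```bash
python3 go.py .573 -.053 .1125 1.412
python3 - <<'E'
from cell import imaging
from h import *
for n,b in(("wrist",(200,130,220,250,3)),("scene",(300,180,80,65,9)),("side",(255,120,100,85,7))):
    im=imaging.camera(n)[:,:,::-1];cv2.imwrite(f"pics/{n}12.png",im); zoom(im,*b,f"pics/{n}12z.png")
E
```

```text
t 27.3 tcp [ 0.4981 -0.0443  0.2757] grasp [ 0.5736 -0.0536  0.1125] yaxis [ 0.42  -0.052 -0.906] jawaz 1.413 q [-0.25  0.19  2.04  0.12  0.48 -1.75] w 0.0578 F [0.1 0.2 0.9]
d [-0.0006 -0.0003  0.0005]
turn -0.006
turn 3.135
turn 3.135
```

View pics/scene12z.png

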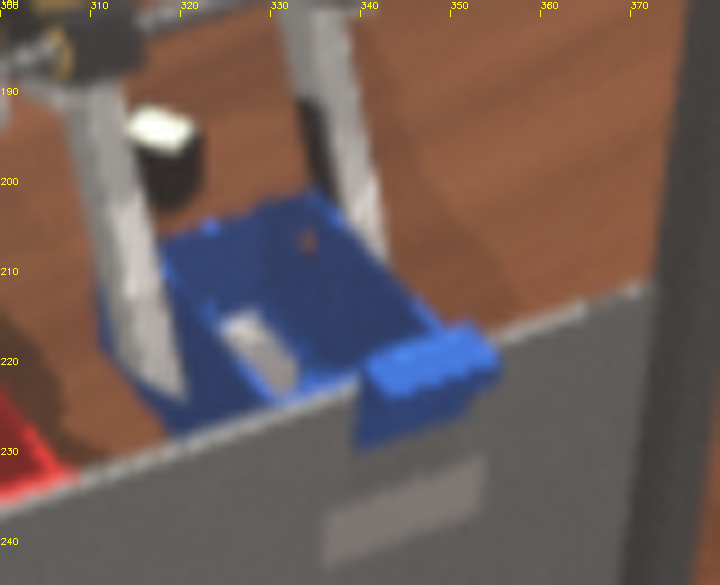

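View pics/side12z.png

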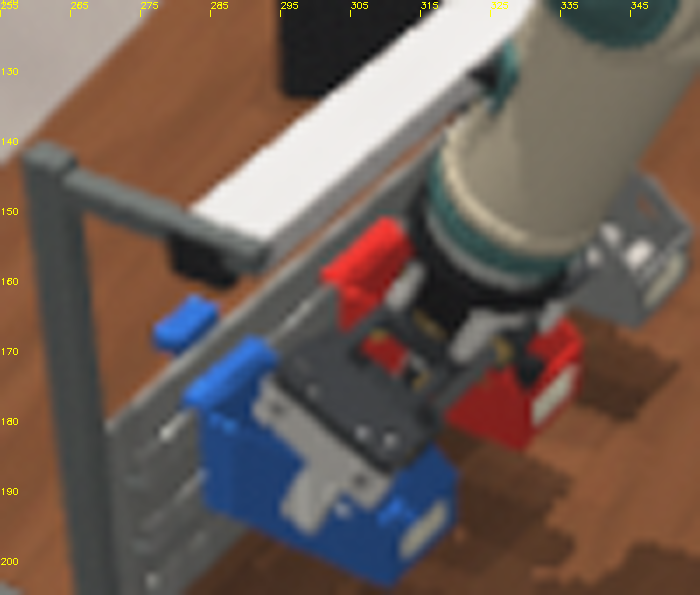

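>>> jog_arm(
  deltas=[
    [-0.0004,0.0009,0,0,0.8],
    [-0.0009,0.0018,0,0,0.8],
    [-0.0009,0.0018,0,0,0.8],
    [-0.0009,0.0018,0,0,0.8],
    [-0.0009,0.0018,0,0,0.8],
  ],
)

```text
t: 27.95
tcp_pos: [0.4982, -0.0443, 0.2739]
tcp_rot: [-0.682, 0.695, 0.097, 0.209]
contact_force: [-2.5, -0.6, 6.0]
grip_width: 0.0579
```

```bash
python3 go.py .573 -.053 .1125 1.412
```

```text
t 27.95 tcp [ 0.4982 -0.0443  0.2739] grasp [ 0.5739 -0.0537  0.1108] yaxis [ 0.42  -0.052 -0.906] jawaz 1.413 q [-0.25  0.19  2.05  0.12  0.47 -1.75] w 0.0579 F [-2.5 -0.6  6. ]
d [-0.0002 -0.0019  0.0006]
turn -0.006
turn 3.135
turn 3.135
```

>>> jog_arm(
  deltas=[
    [0,0,0,0,0.6],
    [0,0,0,0,0.3],
    [0,0,0,0,0],
    [0,0,0,0,0],
    [0,0,0,0,0],
  ],
)

```text
t: 28.45
tcp_pos: [0.4976, -0.044, 0.2728]
tcp_rot: [-0.682, 0.694, 0.096, 0.208]
contact_force: [-0.3, -0.5, 0.1]
grip_width: 0.0863
```

```bash
python3 go.py .573 -.053 .1125 1.412
python3 - <<'E'
from cell import imaging
from h import *
for n,b in(("wrist",(200,130,220,250,3)),("scene",(300,180,80,65,9)),("side",(255,120,100,85,7))):
    im=imaging.camera(n)[:,:,::-1];cv2.imwrite(f"pics/{n}13.png",im); zoom(im,*b,f"pics/{n}13z.png")
E
```

```text
t 28.45 tcp [ 0.4976 -0.044   0.2728] grasp [ 0.5727 -0.0531  0.1095] yaxis [ 0.417 -0.051 -0.907] jawaz 1.413 q [-0.25  0.19  2.05  0.12  0.47 -1.75] w 0.0863 F [-0.3 -0.5  0.1]
d [ 0.0015 -0.0026  0.0002]
turn -0.006
turn 3.135
turn 3.135
```

View pics/side13z.png

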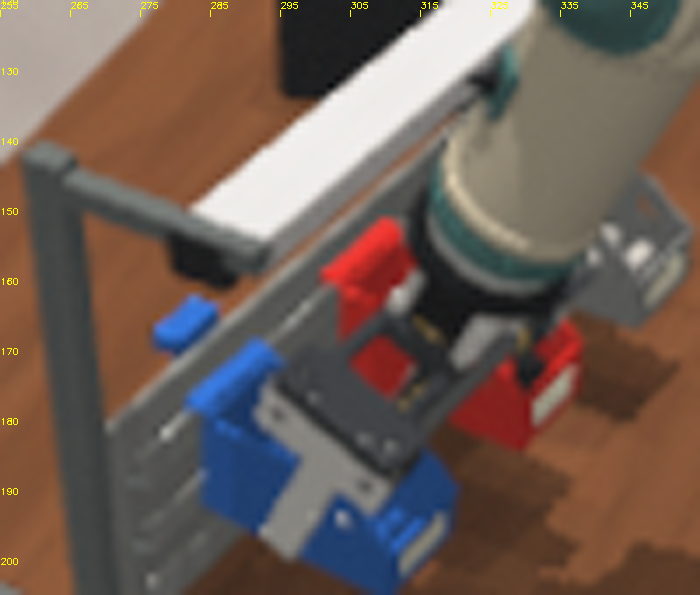

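View pics/wrist13.png

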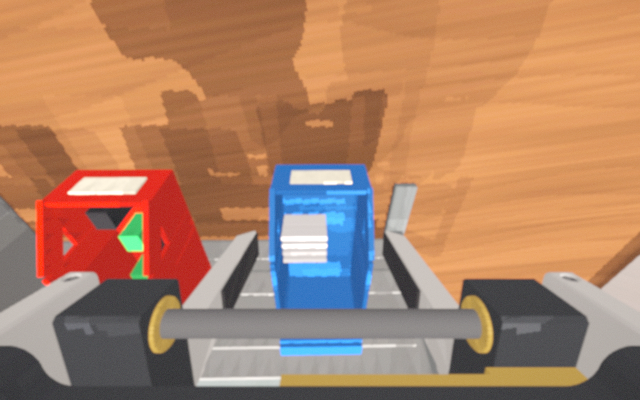

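>>> jog_arm(
  deltas=[
    [0,0,0,0,0],
    [-0.01,-0.005,0,0,0],
    [-0.025,-0.011,0,0,0],
    [-0.045,-0.02,0,0,0],
    [-0.065,-0.03,0,0,0],
  ],
)

```text
t: 29.1
tcp_pos: [0.4255, -0.0325, 0.2728]
tcp_rot: [-0.682, 0.694, 0.096, 0.208]
contact_force: [0.4, -0.3, -0.1]
grip_width: 0.094
```

>>> jog_arm(
  deltas=[
    [-0.025,-0.011,0,0,0],
    [-0.05,-0.023,0,0,0],
    [-0.06,-0.035,0,0,0],
    [-0.06,-0.05,0,0,0],
    [-0.06,-0.05,0,0,0],
  ],
)

```text
t: 29.6
tcp_pos: [0.3514, -0.0211, 0.2943]
tcp_rot: [-0.681, 0.695, 0.098, 0.209]
contact_force: [0.1, -1.1, -0.0]
grip_width: 0.0944
```

```bash
python3 go.py .573 -.053 .1125 1.412
python3 - <<'E'
from cell import imaging
from h import *
for n,b in(("wrist",(200,130,220,250,3)),("scene",(290,170,90,70,8)),("side",(255,120,100,85,7))):
    im=imaging.camera(n)[:,:,::-1];cv2.imwrite(f"pics/{n}14.png",im); zoom(im,*b,f"pics/{n}14z.png")
E
```

```text
t 29.6 tcp [ 0.3514 -0.0211  0.2943] grasp [ 0.4272 -0.0305  0.1313] yaxis [ 0.421 -0.052 -0.905] jawaz 1.413 q [-0.3  -0.07  2.27  0.15  0.51 -1.83] w 0.0944 F [ 0.1 -1.1 -0. ]
d [0.1256 0.0796 0.0004]
turn -0.006
turn 3.135
turn 3.135
```

View pics/side14z.png

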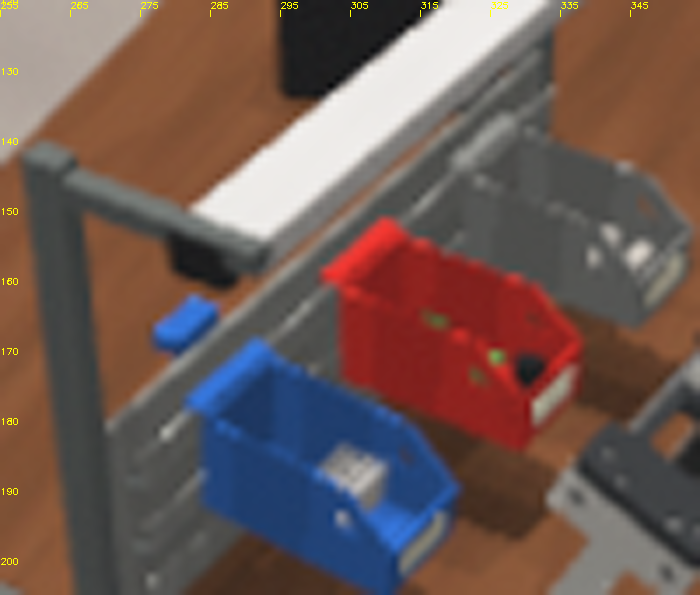

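View pics/scene14z.png

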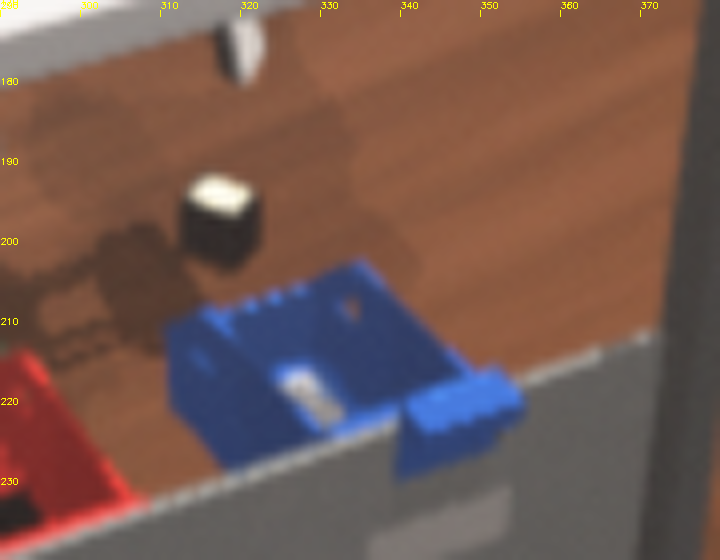

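View pics/side14.png

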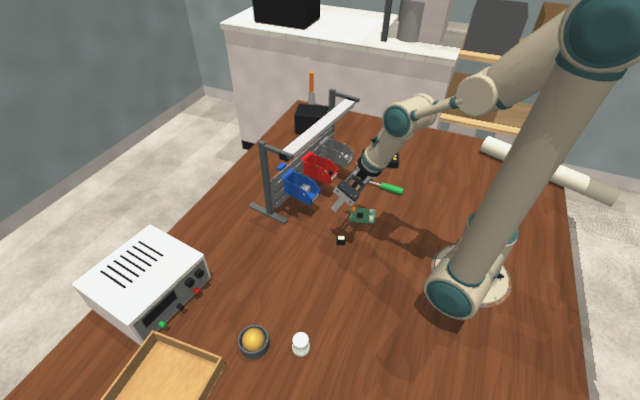

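View pics/wrist14.png

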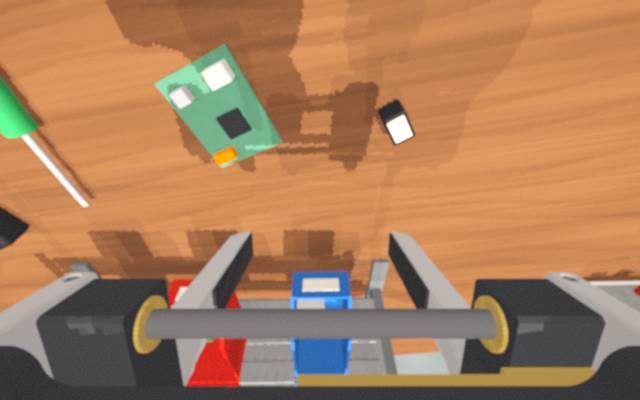

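Run:
```python
from cell import r,job
s=r.read_state(); print(s["t"],abs(s["qd"]).max(),s["contact_force"])
print(job.finish_job())
```

```text
29.75 0.015328902403579469 [-0.33004179 -0.47466086  0.17599218]
the job is handed in; nothing more can be done
None
```

The heat sink is in the blue bin, and the bin hangs on the top rail at the blue tag. I handed the job in at 29.75 s of the 58 s allowed; no verdict is reported.

- **Sink:** I gripped it across its 24 mm width and lowered it into the bin.
- **Bin:** I lifted the bin with the tool nearly upright and turned it to match the rack. I set it down, then took it again with the tool tilted about 0.43 rad.
- **Tilt:** the jog moves have no tilt axis. I built the tilt up by driving the arm to its reach limit.
- **Hanging:** I touched the bin's back wall to the rail (about 7 N) to find the distance and backed off a few millimetres. I then lowered it until the rail carried it (about 6 N), opened the gripper and drew straight back.

**Last checks**
- **Seat:** the lip sits at the same height as the red bin's, in line with the tag to about 1 mm. After release the pictures show it staying there.
- **Contents:** the heat sink is inside the bin.
- **Other things:** the ones I could see in the last pictures look unmoved; I did not measure them.
- **Arm:** it is clear of everything, with contact force about 0.6 N and joints nearly still.
- **Lamp:** I saw no contact force that suggested touching it. Its clearance was calculated (about 9 mm at the tightest), not measured.
- **Disagreement:** my estimates of the rack's position along its width differed by up to about 8 mm between cameras. I settled it by centring the bin on the tag in the wrist camera.

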